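# Set up a filter crucible on a suction flask

## Robot

A 6-joint arm with a two-finger parallel gripper is mounted at the origin on a cart in front of the work surface, level with it; the furniture and walls round the work are solid. World frame = base frame: x ahead of the robot, y to its left, z up, the work surface at z = 0. Lengths are in m, angles in degrees, forces in N, time in s.
With the tool pointing down it reaches from about 0.3 to 0.75 m from the base axis. Payload 8.5 kg.
Tool frame: the origin (TCP) lies at the very end of the fingers, on their centre line; the grasp point (between the pads) lies 19 mm behind it (env.hold_point_z is the distance from the TCP to the grasp point, in m); z points along the fingers, y is the line along which they close (so a half turn about z gives the same grasp; the last joint's range is limited). The gripper opens to 85 mm and grips with 20 to 120 N. Pads are 22 mm wide; open, the fingers measure 114 mm over their backs; the gripper's body (76 mm by 85 mm) begins 54 mm behind the grasp point. The pads swing forward as they close: fully open they stand 13 mm farther back than shut.
Start: joints at [-12.336, 21.807, 74.336, -0, 83.858, -12.336], TCP at [0.55, 0, 0.203] pointing down, gripper open.
Joint ranges: [-178.18, 178.18], [-50.72, 133.34], [12.68, 142.11], [-81.47, 261.47], [9.98, 163.14], [-165.26, 165.26]. Speed limits (degrees/s): [136.94, 136.94, 180, 180, 180, 180].

## Interface

Orientations are given as a 3x3 rotation matrix whose columns are the frame's x, y, z axes.
In Python, from rig import env, optics gives the robot as it stands.
- The arm moves only by the shell command python3 -m jog 'ROWS' [OPENING] [FORCE]. ROWS is JSON, a list of rows, each an object with "linear": the shift along the tool's x, y, z in units of 40 mm (1.0 is 40 mm), a list of three; "roll": the turn about the tool's z in units of 5 degrees (1.0 is 5 degrees). A call has 1 to 12 rows; each row shifts and turns the commanded pose from where the row before left it, along the tool's axes as they then stand; what a row does not reach is not made up. A row lasts 1/12 s, in which the tool goes at most 41.7 mm and 7.16 degrees, less where a joint would pass 70% of its speed; a pose out of reach is approached as far as the arm can. A call is refused whole if a number of a shift passes 1 or a number of a turn 1, either way. A call with a gripper value outside its range is refused whole. OPENING is the opening, from -1 (shut) to 1 (fully open), set as the call begins (- or left out, the last holds). The fingers move at their own pace and stop on an object; FORCE is the grip in N (left out, the last holds). Time passes only in rows, so rows that do not move let the fingers close. It gives the time, the measured TCP pose, the force, the opening and the grip force at its end, in the units of the state.
- env.observe(): the state, without advancing time (a new reading comes with each control period).
- optics.get_image(name): name is "scene" or "side" or "wrist"; returns the picture (480x640x3 uint8, red, green, blue); there is no depth.
- optics.calibration(name): a dict with "fov_y" (degrees; the focal length in pixels is half the picture's height over the tangent of half this angle, whatever the lens; pixels are square), "cx", "cy" (the principal point, pixels), "T" (4x4, takes a point from camera to world coordinates). Camera axes: x right, y down, z forward; pixel columns grow to the right and rows downward; lengths in m; the calibration is good to about 2 mm. A picture is of the moment at which its call begins: read the wrist's pose just before it. calibration takes no time and is no camera call; for the wrist camera it gives the pose at the moment of the call.
- env.close_job(): hands the job in; it is judged then, once.
The state is a dict: "time_s": time; "q": joint angles; "qvel": joint speeds; "joint_efforts": joint torques, N m; "position": TCP position; "tool_rot": TCP orientation; "ft_force": force on the tool from outside, world axes, zero at the start; "wrist_torque": the same for the moment, N m; "grip_width": finger opening in m; "gripper_force": force on a finger pad.
Only numpy, scipy, OpenCV 4.12 (cv2) and the standard library are available. Lean on these libraries where they do the work, as an engineer would, in place of code of your own. Each camera call takes 0.05 s, during which the arm holds its last target. There are 200 camera calls.

## Task

Get the filtration set ready: stand the white crucible holder foot-down in the rubber collar in the neck of the clamped filter flask, press it down until the collar has gone fully home on the glass rim, and bed it there with a firm push of about 20 N so that it will hold vacuum. Then set the porcelain crucible upright in the holder's tapered seat and bed it with a light push of about 8 N so that it sits centred and level. Push no harder, for glass and porcelain crack, and leave the other things on the bench where they are.

Things in the scene. Friction and masses are not known exactly. Their poses are not given: they have to be found in the camera images.
- filter_flask: a clear glass conical filter flask (96 mm wide at the foot, neck 54 mm outside) clamped by its neck to a low fixed stand: grey base plate 176 x 120 x 8 mm, steel rod 186 mm tall standing 88 mm from the flask's axis in the flask's +x, so behind it. Fixed; will not move. Origin: on the flask's axis at table level; z up. The glass rim is 143 mm above the origin.
- flask_rim (a point): centre of the flask's glass rim, 143 mm above the table. The collar's flange comes to rest on it: a dead stop. Once it is home the push rises steeply. A straight push of 18 to 22 N on the holder beds the taper tight; from 23 N the wedging cracks the glass.
- collar_mouth (a point): centre of the upper face (mouth) of the black rubber collar in the flask's neck; moves with it. Flange 59 mm wide, 6 mm thick; bore 44 mm at the mouth, 31 mm 20 mm lower. It starts 7 to 10 mm proud (mouth 13 to 16 mm above the rim); home, the mouth is 6 mm above the rim. It slides down only under a push of 11 to 12 N and stays where it is left.
- holder: white smooth plastic crucible holder, loose, 60 mm tall, about 0.12 kg, standing on its foot. Origin: centre of its underside; z up. Tapered foot: 26 mm wide at the bottom, 46 mm wide at 31 mm height; above that, from 35 to 60 mm height, a cylindrical cup 54 mm wide (the grip). Nested in the collar its underside lies 28 mm below the collar's mouth, its top 32 mm above it.
- holder_seat (a point): centre of the holder's upper rim, 60 mm above its origin. Below it the tapered seat for the crucible narrows from 39.5 mm at the rim to 28 mm, 14.5 mm lower.
- crucible: white porcelain crucible, loose, 24 g, hollow, open above, 32 mm tall; 43 mm wide at its rim, 38 mm at 18 mm height, 27 mm at 4 mm height. Origin: centre of its underside; z up. Bedded, its underside lies 40 mm above the holder's and its upper 12 mm stand out of the holder to be held. A straight push of 6 to 8.5 N beds it; from 9.5 N it chips.
- crucible_rim (a point): centre of the crucible's rim, 32 mm above its origin
- crucible_lid: bystander: white crucible lid with a small knob, 44 mm wide, 13 mm tall, lying on the bench; origin at its underside. Loose; not used.
- tape_reel: bystander: white reel of tape, 52 mm wide, 15 mm tall, lying flat; origin at its underside. Loose.
- vial_1: bystander: small capped sample vial, 21 mm wide, 50 mm tall; origin at its foot. Loose.
- vial_2: bystander: small capped sample vial, as above
- vial_3: bystander: small capped sample vial, as above
- awl: bystander: awl with a black handle, 155 mm long, lying on the bench. Loose.

How it is judged:
By the outcome, as a careful person would: the job done as asked, in the order asked, and still so for the second after the job is handed in, with the robot touching nothing.
It also fails if it takes over 72 s, if anything falls off the work surface, if the arm or the gripper's body presses on something with over 40 N, if the wrist force passes 120 N, or if a joint passes its speed limit or range.

## Working session

There is one attempt and no reset: what is moved stays moved. The work goes in short steps, Python scripts to look and compute and a shell command to move; the robot and the scene stay as the last step left them, time stands still between calls to the robot, and variables do not carry over. Pictures are saved under pics/ and viewed, at most 10 in all, crops included, and the job is handed in when it is done.

```bash
ls; mkdir -p pics; python3 - <<'E'
from rig import env, optics
import cv2,numpy as np
ims=[]
for n in ("scene","side","wrist"):
    c=optics.calibration(n); im=optics.get_image(n); np.save(f"pics/{n}0.npy",im); np.save(f"pics/{n}0T.npy",c["T"])
    cv2.imwrite(f"pics/{n}0.png",im[:,:,::-1]); print(n,c["fov_y"],c["cx"],c["cy"],np.round(c["T"],3).tolist())
s=env.observe();print({k:np.round(v,3).tolist() for k,v in s.items()}, env.hold_point_z)
E
```

```text
pics
scene 44.60633640212962 320.2359370709172 227.35588629970744 [[0.71, -0.511, 0.484, -0.055], [-0.704, -0.505, 0.499, -0.613], [-0.01, -0.695, -0.719, 0.993], [0.0, 0.0, 0.0, 1.0]]
side 55.709618201089064 317.8975982171442 242.1933538046485 [[-0.998, -0.044, 0.054, 0.476], [-0.069, 0.499, -0.864, 0.857], [0.011, -0.866, -0.501, 0.62], [0.0, 0.0, 0.0, 1.0]]
wrist 71.58768806916741 320.66179275693554 240.2291000776067 [[1.0, -0.0, -0.0, 0.549], [-0.0, -0.948, -0.317, 0.082], [-0.0, 0.317, -0.948, 0.372], [0.0, 0.0, 0.0, 1.0]]
{'time_s': 0.15, 'q': [-12.335, 21.832, 74.373, 0.002, 83.857, -12.333], 'qvel': [0.023, -0.097, -0.091, 0.007, 0.024, 0.058], 'joint_efforts': [0.002, -44.862, -23.134, -0.0, 0.004, -0.0], 'position': [0.55, 0.0, 0.202], 'tool_rot': [[0.0, 1.0, -0.001], [1.0, -0.0, 0.0], [0.0, -0.001, -1.0]], 'ft_force': [-0.006, 0.114, 0.113], 'wrist_torque': [-0.003, 0.045, -0.021], 'gripper_force': 0.0, 'grip_width': 0.085} 0.0187
```

View pics/scene0.png

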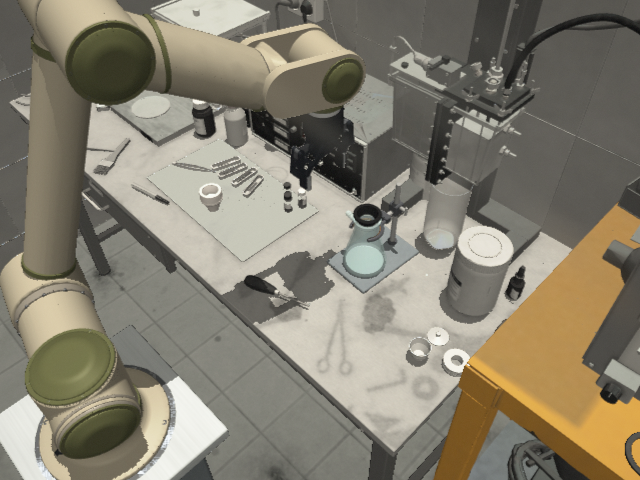

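View pics/side0.png

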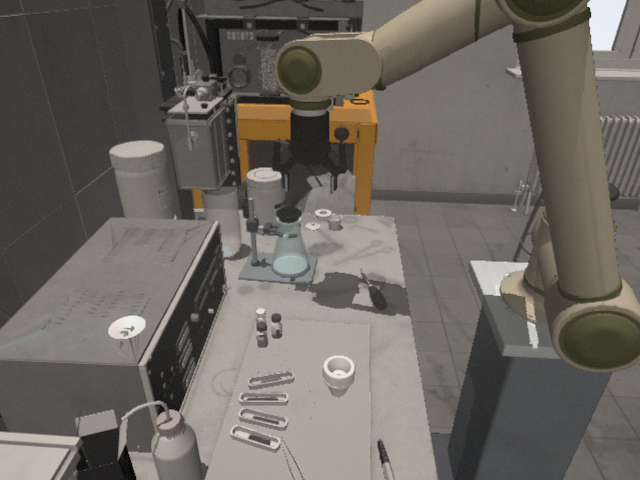

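View pics/wrist0.png

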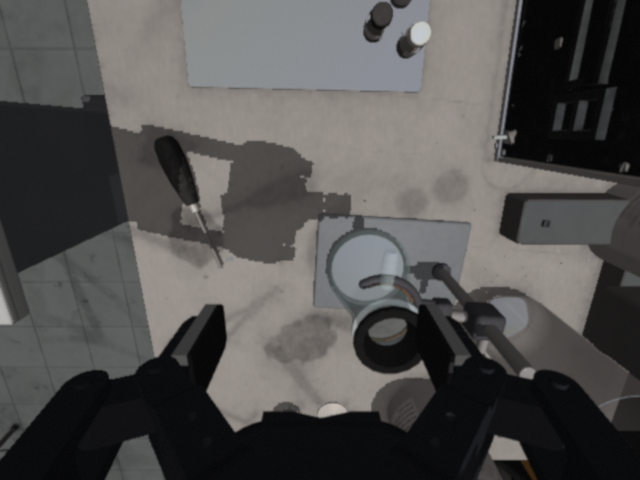

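Scene: holder (210,190), collar (368,213), crucible (418,345) with lid (438,336) and reel (456,361) beside it, vials (288–302,185–205). Side: holder (339,368), collar (289,215), crucible (334,222). Wrist: collar (390,338). Next I'll triangulate and tile close crops.

```bash
cat > h.py <<'E'
import numpy as np,cv2
from rig import env,optics
def ray(cal,uv):
    f=240/np.tan(np.radians(cal["fov_y"]/2)); T=np.array(cal["T"])
    d=T[:3,:3]@np.array([(uv[0]-cal["cx"])/f,(uv[1]-cal["cy"])/f,1]); return T[:3,3],d/np.linalg.norm(d)
def plane(cal,uv,z):
    o,d=ray(cal,uv); return o+d*(z-o[2])/d[2]
def tri(rs):
    A=0;b=0
    for o,d in rs: P=np.eye(3)-np.outer(d,d); A=A+P; b=b+P@o
    p=np.linalg.solve(A,b); return p,[1000*np.linalg.norm((np.eye(3)-np.outer(d,d))@(p-o)) for o,d in rs]
E
python3 - <<'E'
from h import *
cs={n:optics.calibration(n) for n in("scene","side","wrist")}
cs["wrist"]["T"]=np.load("pics/wrist0T.npy")
for nm,a,b in [("holder",(210,187),(339,364)),("collar",(368,213),(289,213)),("cruc",(419,344),(334,217)),("lid",(438,335),(323,212)),("reel",(456,360),(313,226))]:
    p,r=tri([ray(cs["scene"],a),ray(cs["side"],b)]);print(nm,p.round(4),np.round(r,1))
for nm,a in [("reel",(456,361)),("lid",(438,336)),("v1",(287,206)),("v2",(302,204)),("v3",(287,186))]: print(nm,plane(cs["scene"],a,0.012).round(3))
tiles=[]
for n,(x,y,w,h),k in [("scene",(185,170,50,45),8),("scene",(345,195,50,45),8),("scene",(400,320,75,62),5.3),("side",(300,200,50,45),8)]:
    im=np.load(f"pics/{n}0.npy")[y:y+h,x:x+w,::-1]
    tiles.append(cv2.resize(im,(400,300) if 0 else (400,300),interpolation=cv2.INTER_NEAREST))
cv2.imwrite("pics/t1.png",np.vstack([np.hstack(tiles[:2]),np.hstack(tiles[2:])]))
E
```

```text
holder [0.4748 0.3059 0.0702] [2.1 2.1]
collar [ 0.6033 -0.0732  0.1559] [2.1 2.1]
cruc [ 0.5044 -0.3017  0.0341] [1. 1.]
lid [ 0.5387 -0.3173  0.0421] [3.1 3.1]
reel [ 0.5664 -0.3567 -0.0286] [1.5 1.5]
reel [ 0.538 -0.368  0.012]
lid [ 0.559 -0.31   0.012]
v1 [0.6   0.176 0.012]
v2 [0.63  0.155 0.012]
v3 [0.649 0.229 0.012]
```

View pics/t1.png

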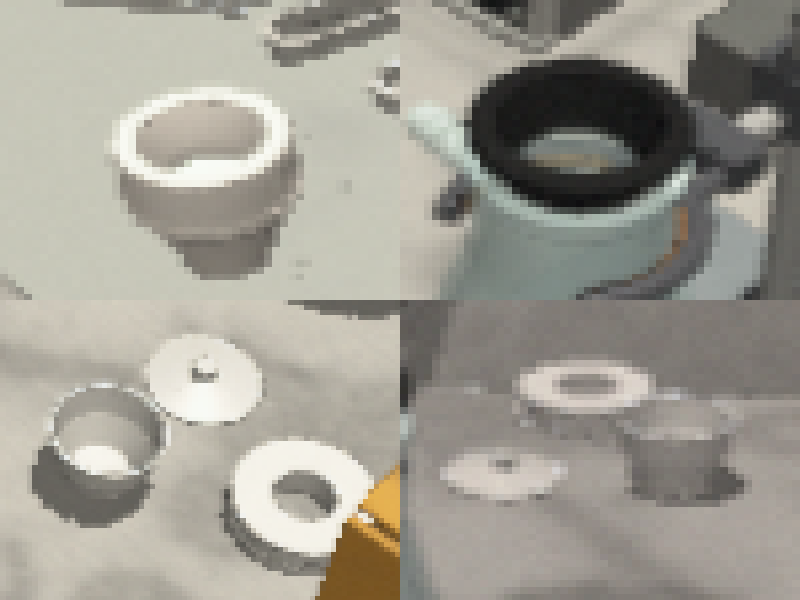

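Crops show holder rim centre at scene (209.9,190.1), collar (367.3,212.5), crucible rim at scene (419.8,346.5) and side (334.7,216.4). The lid is about 11 mm from the crucible, so I'll close the fingers roughly along y. I'll roll −90° and go over the holder.

```bash
python3 -m jog '[{"roll":-1,"linear":[0,0,0]},{"roll":-1,"linear":[0,0,0]},{"roll":-1,"linear":[0,0,0]},{"roll":-1,"linear":[0,0,0]},{"roll":-1,"linear":[0,0,0]},{"roll":-1,"linear":[0,0,0]},{"roll":-1,"linear":[0,0,0]},{"roll":-1,"linear":[0,0,0]},{"roll":-1,"linear":[0,0,0]}]' 1 && python3 -m jog '[{"roll":-1,"linear":[0,0,0]},{"roll":-1,"linear":[0,0,0]},{"roll":-1,"linear":[0,0,0]},{"roll":-1,"linear":[0,0,0]},{"roll":-1,"linear":[0,0,0]},{"roll":-1,"linear":[0,0,0]},{"roll":-1,"linear":[0,0,0]},{"roll":-1,"linear":[0,0,0]},{"roll":-1,"linear":[0,0,0]}]' && python3 -m jog '[{"linear":[0.3,0.8,0],"roll":0},{"linear":[0.3,0.8,0],"roll":0},{"linear":[0.3,0.8,0],"roll":0},{"linear":[0.3,0.8,0],"roll":0},{"linear":[0.3,0.8,0],"roll":0},{"linear":[0.3,0.8,0],"roll":0},{"linear":[0.1,0.8,0],"roll":0},{"linear":[0,0.8,0],"roll":0},{"linear":[0,0.6,0],"roll":0},{"linear":[0,0,0],"roll":0},{"linear":[0,0,0],"roll":0}]'
python3 - <<'E'
from h import *
s=env.observe();c=optics.calibration("wrist");im=optics.get_image("wrist")
np.save("pics/w1.npy",im);np.save("pics/w1T.npy",c["T"]);cv2.imwrite("pics/w1.png",im[:,:,::-1])
print(s["position"],s["tool_rot"].round(3).tolist() if hasattr(s["tool_rot"],'round') else s["tool_rot"],s["q"])
g=cv2.cvtColor(im,cv2.COLOR_RGB2HSV)
m=((g[...,2]>215)&(g[...,1]<40)).astype(np.uint8)
for k in cv2.findContours(m,0,2)[0]:
    if cv2.contourArea(k)>200: print(cv2.fitEllipse(k),cv2.contourArea(k))
E
```

```text
time_s: 0.9
position: [0.5498, 0.0, 0.2024]
tool_rot: [[-0.71, 0.704, -0.001], [0.704, 0.71, 0.0], [0.001, -0.0, -1.0]]
ft_force: [-0.4, -0.4, 0.2]
grip_width: 0.0855
gripper_force: 0.0
time_s: 1.65
position: [0.5498, 0.0, 0.2023]
tool_rot: [[-1.0, -0.004, -0.001], [-0.004, 1.0, 0.0], [0.001, 0.0, -1.0]]
ft_force: [0.2, -0.3, 0.6]
grip_width: 0.0851
gripper_force: 0.0
time_s: 2.57
position: [0.4736, 0.2808, 0.2022]
tool_rot: [[-1.0, -0.002, -0.001], [-0.002, 1.0, -0.0], [0.001, -0.0, -1.0]]
ft_force: [0.0, -1.4, 0.0]
grip_width: 0.0855
gripper_force: 0.0
[0.47355496 0.28080511 0.20215235] [[-1.0, -0.002, -0.001], [-0.002, 1.0, -0.0], [0.001, -0.0, -1.0]] [ 1.83487258e+01  2.19085160e+01  7.42533239e+01 -9.36966478e-03
  8.38877034e+01 -7.17745654e+01]
```

View pics/w1.png

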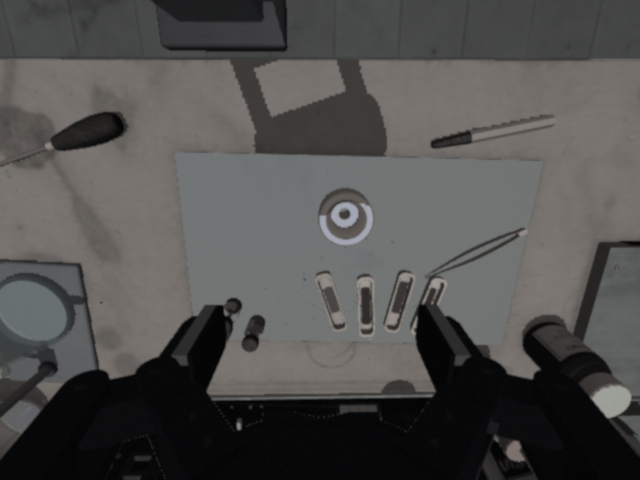

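The holder's rim is at (346,~218) in the wrist view, with the vials at lower left out of the way. Next, refine it and triangulate.

```bash
python3 - <<'E'
from h import *
cs={n:optics.calibration(n) for n in("scene","side","wrist")}
w0=dict(cs["wrist"],T=np.load("pics/wrist0T.npy"));w1=dict(cs["wrist"],T=np.load("pics/w1T.npy"))
im=np.load("pics/w1.npy").astype(int)
print(im[216,310:384].sum(1).tolist()); print(im[180:256,346].sum(1).tolist())
P=lambda n,r:print(n,[x.round(4).tolist() if i==0 else np.round(x,1).tolist() for i,x in enumerate(tri(r))])
for v in (217,218.5): P("holder",[ray(cs["scene"],(209.9,190.1)),ray(w1,(346,v))])
P("cruc",[ray(cs["scene"],(419.8,346.5)),ray(cs["side"],(334.7,216.4))])
P("collar",[ray(cs["scene"],(367.3,212.5)),ray(w0,(390,338))])
im=np.load("pics/wrist0.npy")[290:390,330:450,::-1];a=cv2.resize(im,(400,300),interpolation=0)
im=np.load("pics/side0.npy")[200:245,265:315,::-1];b=cv2.resize(im,(400,300),interpolation=0)
im=np.load("pics/w1.npy")[180:256,300:400,::-1];c=cv2.resize(im,(400,300),interpolation=0)
im=np.load("pics/side0.npy")[345:405,299:379,::-1];d=cv2.resize(im,(400,300),interpolation=0)
cv2.imwrite("pics/t2.png",np.vstack([np.hstack([a,b]),np.hstack([c,d])]))
E
```

```text
[347, 346, 347, 348, 346, 347, 346, 328, 288, 342, 439, 472, 479, 479, 474, 438, 343, 277, 256, 251, 310, 443, 497, 506, 506, 508, 506, 505, 466, 349, 238, 192, 182, 185, 183, 180, 181, 182, 222, 335, 452, 497, 506, 509, 508, 506, 500, 463, 330, 246, 238, 244, 250, 258, 264, 289, 371, 466, 503, 506, 506, 498, 448, 348, 329, 344, 347, 347, 347, 348, 350, 347, 343, 348]
[347, 348, 348, 346, 345, 347, 340, 304, 230, 193, 191, 202, 218, 246, 268, 272, 274, 274, 266, 236, 191, 247, 380, 480, 504, 504, 503, 487, 432, 333, 240, 187, 174, 178, 176, 177, 181, 200, 282, 404, 486, 507, 508, 507, 506, 500, 457, 354, 254, 236, 244, 251, 256, 261, 266, 269, 270, 261, 268, 368, 479, 506, 507, 500, 463, 384, 340, 326, 339, 345, 346, 345, 345, 345, 348, 345]
holder [[0.4729, 0.3046, 0.063], [1.4, 1.4]]
holder [[0.4738, 0.3049, 0.0626], [0.7, 0.7]]
cruc [[0.5021, -0.3061, 0.0335], [0.4, 0.4]]
collar [[0.6039, -0.0704, 0.1555], [2.0, 2.0]]
```

View pics/t2.png

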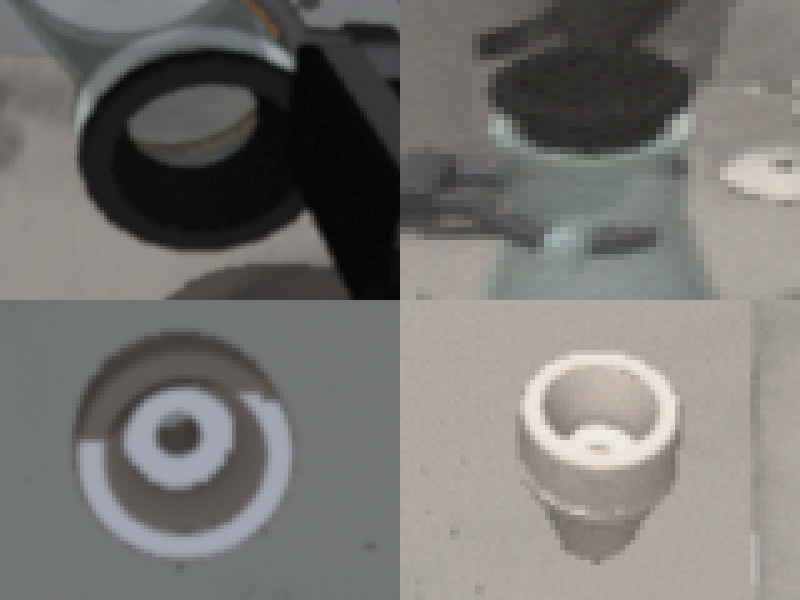

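Holder at (0.474, 0.305), rim height 0.0626 against the expected 0.060, so that checks. I'll descend and grip high on the cup.

```bash
python3 -m jog '[{"linear":[0,0.6,0],"roll":0},{"linear":[0,0,0.6],"roll":0},{"linear":[0,0,0.6],"roll":0},{"linear":[0,0,0.6],"roll":0},{"linear":[0,0,0.6],"roll":0},{"linear":[0,0,0.6],"roll":0},{"linear":[0,0,0.5],"roll":0},{"linear":[0,0,0.4],"roll":0},{"linear":[0,0,0.25],"roll":0},{"linear":[0,0,0],"roll":0},{"linear":[0,0,0],"roll":0}]' && python3 -m jog '[{"linear":[0,0,0],"roll":0},{"linear":[0,0,0],"roll":0},{"linear":[0,0,0],"roll":0},{"linear":[0,0,0],"roll":0},{"linear":[0,0,0],"roll":0},{"linear":[0,0,0],"roll":0},{"linear":[0,0,0],"roll":0},{"linear":[0,0,0],"roll":0},{"linear":[0,0,0],"roll":0},{"linear":[0,0,0],"roll":0}]' -1 60
```

```text
time_s: 3.53
position: [0.4744, 0.3034, 0.0369]
tool_rot: [[-1.0, 0.001, -0.0], [0.001, 1.0, -0.0], [0.0, -0.0, -1.0]]
ft_force: [0.4, 0.7, -0.1]
grip_width: 0.0854
gripper_force: 0.0
time_s: 4.37
position: [0.474, 0.304, 0.0366]
tool_rot: [[-1.0, -0.0, -0.0], [-0.0, 1.0, -0.0], [0.0, -0.0, -1.0]]
ft_force: [-0.2, 0.1, 0.3]
grip_width: 0.0002
gripper_force: 0.0
```

Fingers shut on nothing, so I'll look.

```bash
python3 - <<'E'
from h import *
c=optics.calibration("wrist");t=[]
for n in("wrist","side","scene"):
    im=optics.get_image(n);np.save(f"pics/{n}2.npy",im)
    if n=="side": im=im[300:420,260:420]
    if n=="scene": im=im[130:250,130:290]
    t.append(cv2.resize(im[...,::-1],(400,300)))
np.save("pics/wrist2T.npy",c["T"])
cv2.imwrite("pics/t3.png",np.vstack([np.hstack(t[:2]),np.hstack([t[2],t[2]*0])]))
E
```

```text
(no output)
```

View pics/t3.png

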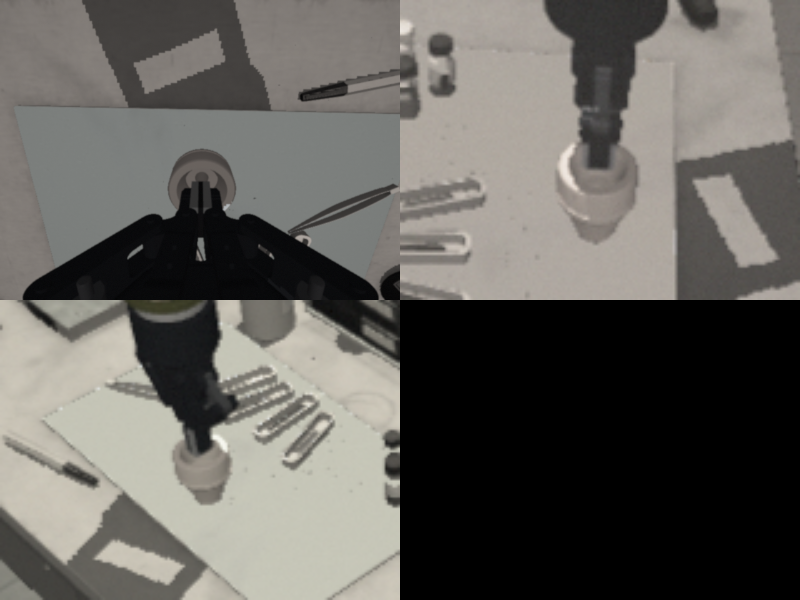

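```bash
python3 - <<'E'
from h import *
cs={n:optics.calibration(n) for n in("scene","side","wrist")}
def proj(c,p):
    f=240/np.tan(np.radians(c["fov_y"]/2));T=np.array(c["T"]);q=T[:3,:3].T@(np.array(p)-T[:3,3]);return np.round([c["cx"]+f*q[0]/q[2],c["cy"]+f*q[1]/q[2]],1)
p=np.array(env.observe()["position"]);print(p)
for n in cs: print(n,proj(cs[n],p),proj(cs[n],p+[0,0,.0187]),"holder top",proj(cs[n],[.474,.305,.06]))
t=[]
for n,(x,y) in [("wrist",(283,240)),("side",(299,335)),("scene",(170,160))]:
    t.append(cv2.resize(np.load(f"pics/{n}2.npy")[y:y+60,x:x+80,::-1],(400,300),interpolation=0))
cv2.imwrite("pics/t4.png",np.vstack([np.hstack(t[:2]),np.hstack([t[2],t[2]*0])]))
E
```

```text
[0.47397741 0.30400566 0.03662016]
scene [211.5 198.4] [210.3 192.7] holder top [209.8 191. ]
side [337.7 377.2] [338.1 369.2] holder top [338.2 367.6]
wrist [320.5 282.5] [320.4 298.6] holder top [322.4 303.2]
```

View pics/t4.png

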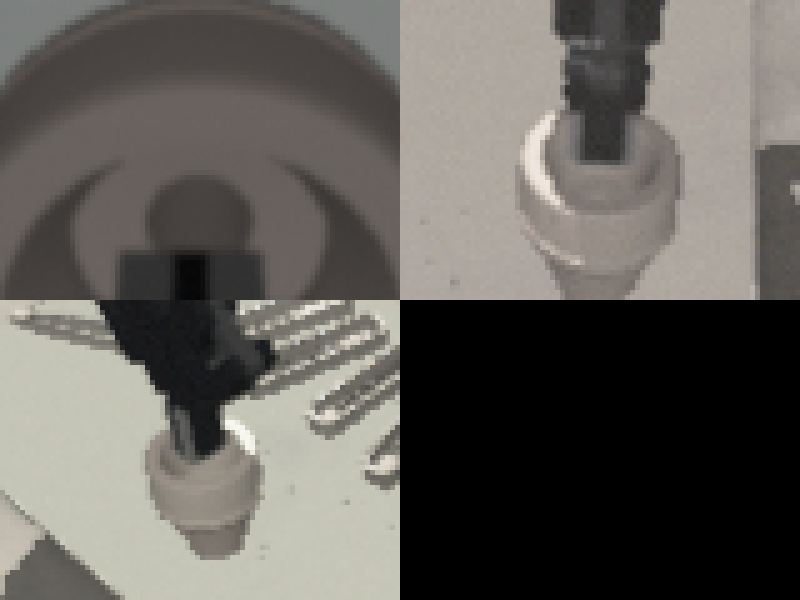

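The shut tips appear about 20 mm above the reported TCP, so the open fingers passed over the cup. I'll back off and measure the tips, shut and open, in side and scene views.

```bash
cat > tip.py <<'E'
from h import *
p=np.array(env.observe()["position"]);print(p.round(4),env.observe()["grip_width"])
from sys import argv
for n in("side","scene","wrist"):
    im=optics.get_image(n);np.save(f"pics/{n}_{argv[1]}.npy",im);np.save(f"pics/{n}_{argv[1]}T.npy",optics.calibration(n)["T"])
c=optics.calibration("side");f=240/np.tan(np.radians(c["fov_y"]/2));T=np.array(c["T"])
pr=lambda x:(lambda q:np.array([c["cx"]+f*q[0]/q[2],c["cy"]+f*q[1]/q[2]]))(T[:3,:3].T@(x-T[:3,3]))
for dz in (0,.01,.02,.03,.04): print(dz,pr(p+[0,0,dz]).round(1), pr(p+[0,.0425,dz]).round(1),pr(p+[0,-.0425,dz]).round(1))
im=np.load(f"pics/side_{argv[1]}.npy").astype(int).sum(2)
u,v=pr(p).astype(int)
for uu in range(u-14,u+16,2): print(uu,v-60,im[v-60:v+20:2,uu].tolist())
E
python3 -m jog '[{"linear":[0,0,-0.5],"roll":0},{"linear":[0,0,-0.5],"roll":0},{"linear":[0,0,-0.5],"roll":0},{"linear":[0,0,-0.5],"roll":0},{"linear":[0,0,0],"roll":0},{"linear":[0,0,0],"roll":0}]' && python3 tip.py shut; python3 -m jog '[{"linear":[0,0,0],"roll":0},{"linear":[0,0,0],"roll":0},{"linear":[0,0,0],"roll":0},{"linear":[0,0,0],"roll":0},{"linear":[0,0,0],"roll":0},{"linear":[0,0,0],"roll":0},{"linear":[0,0,0],"roll":0},{"linear":[0,0,0],"roll":0}]' 1 && python3 tip.py open | head -7
```

```text
time_s: 5.02
position: [0.4742, 0.3041, 0.1172]
tool_rot: [[-1.0, -0.0, 0.002], [-0.0, 1.0, 0.001], [-0.002, 0.001, -1.0]]
ft_force: [0.3, 0.6, -0.2]
grip_width: -0.0
gripper_force: 0.0
[0.4742 0.3041 0.1172] -3.1600537880336214e-05
0 [339.2 341.2] [338.4 360.4] [339.9 323.9]
0.01 [339.4 336.5] [338.6 355.5] [340.1 319.3]
0.02 [339.6 331.7] [338.9 350.6] [340.3 314.6]
0.03 [339.9 326.8] [339.1 345.6] [340.6 309.9]
0.04 [340.1 321.9] [339.3 340.5] [340.8 305. ]
325 281 [493, 492, 488, 473, 450, 412, 419, 418, 430, 466, 475, 489, 487, 490, 489, 493, 488, 480, 476, 465, 474, 498, 501, 496, 496, 501, 493, 499, 491, 501, 500, 501, 501, 498, 500, 497, 501, 490, 500, 486]
327 281 [497, 492, 488, 474, 439, 422, 420, 424, 455, 442, 482, 481, 491, 486, 487, 490, 483, 478, 480, 466, 491, 495, 500, 500, 497, 506, 507, 498, 503, 498, 500, 502, 501, 503, 500, 499, 499, 497, 496, 661]
329 281 [365, 357, 375, 483, 438, 426, 430, 428, 462, 479, 483, 491, 481, 483, 484, 483, 486, 477, 492, 482, 461, 500, 497, 496, 490, 494, 498, 504, 493, 497, 493, 503, 502, 497, 498, 498, 502, 503, 572, 683]
331 281 
[... 2459 characters left out ...]
 496, 498, 483, 497, 491, 500, 496, 502]
time_s: 5.83
position: [0.474, 0.304, 0.1166]
tool_rot: [[-1.0, -0.0, 0.0], [-0.0, 1.0, 0.0], [-0.0, 0.0, -1.0]]
ft_force: [0.1, -0.6, 0.2]
grip_width: 0.0852
gripper_force: 0.0
[0.474  0.304  0.1166] 0.08520067862485026
0 [339.4 341.5] [338.6 360.6] [340.1 324.1]
0.01 [339.6 336.7] [338.8 355.8] [340.3 319.5]
0.02 [339.8 331.9] [339.  350.8] [340.5 314.8]
0.03 [340. 327.] [339.2 345.8] [340.7 310.1]
0.04 [340.2 322.1] [339.5 340.8] [340.9 305.3]
325 281 [496, 493, 492, 469, 445, 415, 422, 412, 436, 464, 478, 480, 484, 481, 486, 488, 494, 483, 490, 468, 478, 505, 498, 499, 500, 496, 499, 502, 497, 501, 505, 498, 502, 494, 500, 500, 499, 498, 494, 490]
```

```bash
python3 - <<'E'
from h import *
p=np.array([.474,.304,.1169])
for n in("side","scene"):
  c=optics.calibration(n);f=240/np.tan(np.radians(c["fov_y"]/2));T=np.array(c["T"])
  pr=lambda x:(lambda q:np.array([c["cx"]+f*q[0]/q[2],c["cy"]+f*q[1]/q[2]]))(T[:3,:3].T@(x-T[:3,3]))
  for st,off in (("shut",[(0,.006)]),("open",[(0,.046),(0,-.046)])):
    im=np.load(f"pics/{n}_{st}.npy").astype(int).sum(2)
    for dx,dy in off:
      # walk along projected vertical line up from below TCP until dark
      zs=np.arange(-.02,.07,.001);v=[]
      for z in zs:
        u=pr(p+[dx,dy,z]).round().astype(int);v.append(im[u[1],u[0]])
      v=np.array(v);print(n,st,dy,"first dark dz mm:",[int(round(1000*z)) for z,a in zip(zs,v) if a<260][:1],v[::4].tolist())
E
```

```text
side shut 0.006 first dark dz mm: [30] [491, 507, 497, 498, 503, 493, 492, 508, 498, 493, 502, 498, 394, 174, 168, 162, 176, 169, 169, 170, 170, 169, 174]
side open 0.046 first dark dz mm: [42] [386, 384, 430, 440, 444, 450, 448, 453, 358, 497, 498, 503, 504, 493, 502, 264, 171, 166, 162, 166, 172, 169, 162]
side open -0.046 first dark dz mm: [-20] [172, 169, 162, 182, 200, 181, 167, 166, 160, 348, 171, 172, 158, 178, 156, 195, 221, 208, 206, 214, 246, 209, 195]
scene shut 0.006 first dark dz mm: [19] [568, 568, 571, 572, 572, 571, 343, 427, 351, 401, 245, 245, 163, 156, 247, 205, 155, 121, 109, 74, 75, 82, 76]
scene open 0.046 first dark dz mm: [40] [381, 343, 453, 348, 352, 545, 571, 572, 571, 571, 571, 569, 575, 572, 537, 182, 73, 63, 59, 60, 61, 68, 67]
scene open -0.046 first dark dz mm: [39] [713, 707, 595, 604, 574, 577, 573, 575, 523, 512, 412, 601, 593, 571, 366, 237, 77, 78, 72, 70, 77, 73, 73]
```

Both views agree: the actual tips sit about 27 mm (shut) and 40 mm (open) behind the reported TCP. I'll work with those measured offsets, so TCP z≈0.010 puts the tips at about 0.042 on the cup.

```bash
python3 -m jog '[{"linear":[0,0,0.6],"roll":0},{"linear":[0,0,0.6],"roll":0},{"linear":[0,0,0.5],"roll":0},{"linear":[0,0,0.4],"roll":0},{"linear":[0,0,0.3],"roll":0},{"linear":[0,0,0.25],"roll":0},{"linear":[0,0,0],"roll":0},{"linear":[0,0,0],"roll":0}]' && python3 -m jog '[{"linear":[0,0,0],"roll":0},{"linear":[0,0,0],"roll":0},{"linear":[0,0,0],"roll":0},{"linear":[0,0,0],"roll":0},{"linear":[0,0,0],"roll":0},{"linear":[0,0,0],"roll":0},{"linear":[0,0,0],"roll":0},{"linear":[0,0,0],"roll":0}]' -1 70
```

```text
time_s: 6.65
position: [0.4741, 0.304, 0.0107]
tool_rot: [[-1.0, -0.0, -0.0], [-0.0, 1.0, -0.0], [0.0, -0.0, -1.0]]
ft_force: [0.1, -0.6, 0.7]
grip_width: 0.0849
gripper_force: 0.0
time_s: 7.32
position: [0.4746, 0.3043, 0.0119]
tool_rot: [[-1.0, -0.0, 0.002], [-0.0, 1.0, 0.001], [-0.002, 0.001, -1.0]]
ft_force: [0.0, -0.1, 5.8]
grip_width: 0.052
gripper_force: 72.9
```

```bash
python3 -m jog '[{"linear":[0,0,-0.2],"roll":0},{"linear":[0,0,-0.4],"roll":0},{"linear":[0,0,-0.7],"roll":0},{"linear":[0,0,-0.8],"roll":0},{"linear":[0,0,-0.8],"roll":0},{"linear":[0,0,-0.8],"roll":0},{"linear":[0,0,-0.8],"roll":0},{"linear":[0,0,-0.5],"roll":0},{"linear":[0,0,-0.3],"roll":0},{"linear":[0,0,-0.2],"roll":0},{"linear":[0,0,0],"roll":0},{"linear":[0,0,0],"roll":0}]'; python3 - <<'E'
from h import *
c=optics.calibration("wrist");t=[]
for n,(x,y,w,h) in (("wrist",(0,0,640,480)),("side",(260,180,160,120)),("scene",(130,80,160,120))):
    im=optics.get_image(n);np.save(f"pics/{n}3.npy",im)
    t.append(cv2.resize(im[y:y+h,x:x+w,::-1],(400,300),interpolation=0))
np.save("pics/wrist3T.npy",c["T"])
cv2.imwrite("pics/t5.png",np.vstack([np.hstack(t[:2]),np.hstack([t[2],t[2]*0])]))
E
```

```text
time_s: 8.32
position: [0.4737, 0.3039, 0.2303]
tool_rot: [[-1.0, -0.0, -0.001], [-0.0, 1.0, -0.0], [0.001, -0.0, -1.0]]
ft_force: [0.1, -0.6, -0.8]
grip_width: 0.052
gripper_force: 73.4
```

View pics/t5.png

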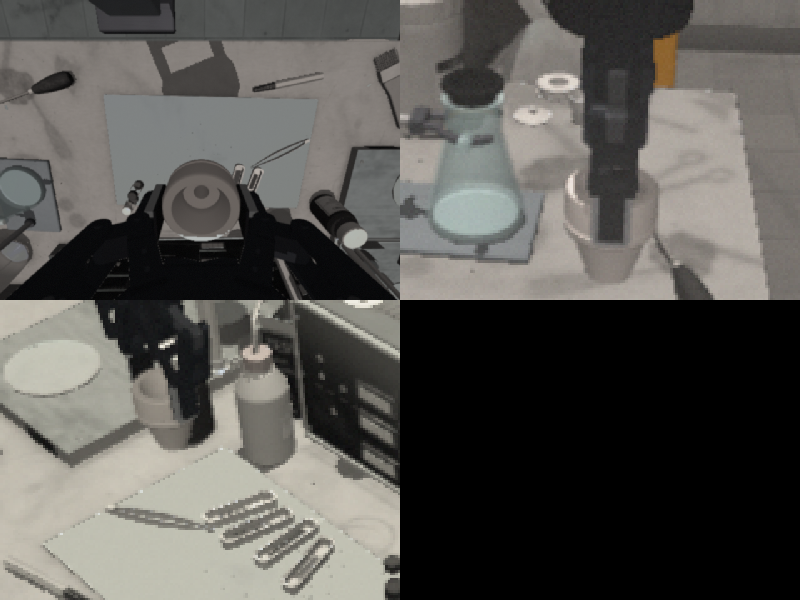

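Holder is held upright with pad tips near the cup's lower edge (side tile: holder x 565–657). Now beside the collar for a close measurement.

```bash
python3 -m jog '[{"linear":[-0.3,-0.4,0],"roll":0},{"linear":[-0.35,-0.7,0],"roll":0},{"linear":[-0.35,-0.7,0],"roll":0},{"linear":[-0.35,-0.7,0],"roll":0},{"linear":[-0.35,-0.8,0],"roll":0},{"linear":[-0.35,-0.8,0],"roll":0},{"linear":[-0.35,-0.8,0],"roll":0},{"linear":[-0.35,-0.7,0],"roll":0},{"linear":[-0.3,-0.6,0],"roll":0},{"linear":[-0.1,-0.4,0],"roll":0},{"linear":[0,0,0],"roll":0},{"linear":[0,0,0],"roll":0}]'; python3 - <<'E'
from h import *
c=optics.calibration("wrist");im=optics.get_image("wrist");np.save("pics/w4.npy",im);np.save("pics/w4T.npy",c["T"])
im2=im.copy()[90:390,20:420]
cv2.imwrite("pics/w4.png",cv2.resize(im2[...,::-1],(800,600),interpolation=0))
print(env.observe()["position"])
E
```

```text
time_s: 9.47
position: [0.5998, 0.0395, 0.2296]
tool_rot: [[-1.0, 0.001, -0.002], [0.001, 1.0, 0.001], [0.002, 0.001, -1.0]]
ft_force: [-0.8, -0.2, -1.2]
grip_width: 0.0518
gripper_force: 73.4
[0.59964643 0.0404036  0.22996467]
```

View pics/w4.png

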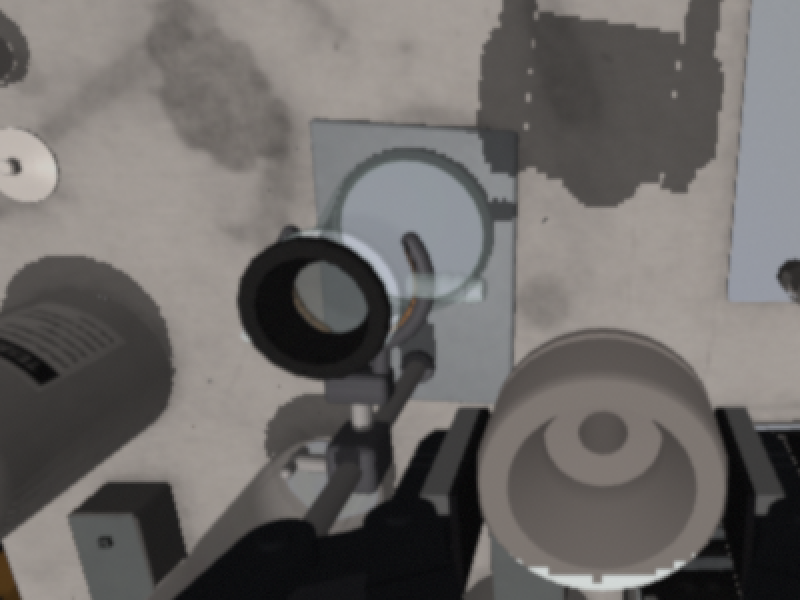

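Collar's mouth ellipse spans x 238–388, y 237–377 in this 2× crop, so its full-frame centre is (176.0,243.2). The held holder's rim is centred at u=321, with its lower edge at v≈383.7.

```bash
python3 - <<'E'
from h import *
cs={n:optics.calibration(n) for n in("scene","side","wrist")}
w4=dict(cs["wrist"],T=np.load("pics/w4T.npy"))
S=ray(cs["scene"],(367.3,212.5));D=ray(cs["side"],(288.5,213));W=ray(w4,(176,243.2))
for r in ([S,D,W],[S,W],[D,W]):print(np.round(tri(r)[0],4),np.round(tri(r)[1],1))
print("plane .1575",plane(w4,(176,243.2),.1575).round(4))
p=np.array(env.observe()["position"]);print(p)
z=p[2]-.0115+.06
print("rim far edge (x=+27):",(plane(w4,(321,383.7),z)-[.027,0,0]).round(4),"rim left/right",plane(w4,(259,330),z)[1],plane(w4,(383.3,330),z)[1])
# crucible from w? recheck lid/crucible via scene
for n,u,h in(("cruc",(419.8,346.5),.032),("lid",(438.1,335.4),.008),("reel",(455.3,360.3),.015)):print(n,plane(cs["scene"],u,h).round(4))
E
```

```text
[ 0.6029 -0.0719  0.1564] [2.2 1.1 1.5]
[ 0.6023 -0.0722  0.1582] [1.6 1.6]
[ 0.6024 -0.0731  0.1545] [0.4 0.4]
plane .1575 [ 0.601  -0.0716  0.1575]
[0.59964643 0.0404036  0.22996467]
rim far edge (x=+27): [0.5993 0.0398 0.2785] rim left/right 0.013650592180103036 0.06606751853890107
cruc [ 0.5034 -0.3056  0.032 ]
lid [ 0.5631 -0.3076  0.008 ]
reel [ 0.5368 -0.367   0.015 ]
```

Collar at (0.602,−0.072), mouth about 0.157 (expected 0.156–0.159). Move over it, then lower part way.

```bash
python3 -m jog '[{"linear":[-0.05,-0.5,0],"roll":0},{"linear":[0,-0.6,0],"roll":0},{"linear":[0,-0.6,0],"roll":0},{"linear":[0,-0.6,0],"roll":0},{"linear":[0,-0.4,0],"roll":0},{"linear":[0,-0.1,0],"roll":0},{"linear":[0,0,0],"roll":0},{"linear":[0,0,0],"roll":0}]' && python3 -m jog '[{"linear":[0,0,0.4],"roll":0},{"linear":[0,0,0.4],"roll":0},{"linear":[0,0,0.4],"roll":0},{"linear":[0,0,0.3],"roll":0},{"linear":[0,0,0.2],"roll":0},{"linear":[0,0,0.1],"roll":0},{"linear":[0,0,0.1],"roll":0},{"linear":[0,0,0],"roll":0},{"linear":[0,0,0],"roll":0}]'
```

```text
time_s: 10.18
position: [0.6019, -0.0706, 0.2306]
tool_rot: [[-1.0, -0.001, -0.0], [-0.001, 1.0, 0.001], [0.0, 0.001, -1.0]]
ft_force: [-0.4, -1.2, -1.0]
grip_width: 0.0523
gripper_force: 73.5
time_s: 10.93
position: [0.6022, -0.0718, 0.1551]
tool_rot: [[-1.0, -0.0, 0.001], [-0.0, 1.0, -0.0], [-0.001, -0.0, -1.0]]
ft_force: [0.2, -0.1, 0.1]
grip_width: 0.052
gripper_force: 73.5
```

```bash
for i in 1 2 3; do :; done; python3 -m jog '[{"linear":[0,0,0.1],"roll":0},{"linear":[0,0,0.1],"roll":0},{"linear":[0,0,0],"roll":0},{"linear":[0,0,0],"roll":0}]'; python3 -m jog '[{"linear":[0,0,0.05],"roll":0},{"linear":[0,0,0.05],"roll":0},{"linear":[0,0,0],"roll":0},{"linear":[0,0,0],"roll":0}]'
```

```text
time_s: 11.27
position: [0.6019, -0.072, 0.1464]
tool_rot: [[-1.0, 0.0, -0.0], [0.0, 1.0, 0.0], [0.0, 0.0, -1.0]]
ft_force: [0.3, -0.3, -0.7]
grip_width: 0.0521
gripper_force: 73.5
time_s: 11.6
position: [0.6023, -0.0723, 0.1427]
tool_rot: [[-1.0, 0.0, 0.001], [0.0, 1.0, -0.001], [-0.001, -0.001, -1.0]]
ft_force: [2.5, -1.6, -1.7]
grip_width: 0.052
gripper_force: 73.5
```

```bash
python3 -m jog '[{"linear":[0,0,0.025],"roll":0},{"linear":[0,0,0],"roll":0},{"linear":[0,0,0],"roll":0}]'; python3 -m jog '[{"linear":[0,0,0.025],"roll":0},{"linear":[0,0,0],"roll":0},{"linear":[0,0,0],"roll":0}]';  python3 -m jog '[{"linear":[0,0,0.025],"roll":0},{"linear":[0,0,0],"roll":0},{"linear":[0,0,0],"roll":0}]'
```

```text
time_s: 11.85
position: [0.6025, -0.0724, 0.142]
tool_rot: [[-1.0, 0.0, 0.002], [0.0, 1.0, -0.001], [-0.002, -0.001, -1.0]]
ft_force: [3.6, -3.3, 1.3]
grip_width: 0.0516
gripper_force: 73.6
time_s: 12.1
position: [0.6027, -0.0725, 0.1412]
tool_rot: [[-1.0, 0.0, 0.002], [0.0, 1.0, -0.001], [-0.002, -0.001, -1.0]]
ft_force: [4.7, -4.4, 2.3]
grip_width: 0.0521
gripper_force: 73.8
time_s: 12.35
position: [0.6029, -0.0726, 0.1404]
tool_rot: [[-1.0, 0.0, 0.003], [0.0, 1.0, -0.001], [-0.003, -0.001, -1.0]]
ft_force: [5.0, -4.0, 3.3]
grip_width: 0.0518
gripper_force: 73.9
```

Forces push +x/−y, so I'll shift the command toward the collar's centre.

```bash
python3 -m jog '[{"linear":[-0.04,-0.03,0],"roll":0},{"linear":[0,0,0],"roll":0},{"linear":[0,0,0],"roll":0},{"linear":[0,0,0],"roll":0}]'; python3 -m jog '[{"linear":[0,0,0.025],"roll":0},{"linear":[0,0,0],"roll":0},{"linear":[0,0,0],"roll":0},{"linear":[0,0,0],"roll":0}]'; python3 - <<'E'
from rig import env
s=env.observe();print(s["ft_force"],s["wrist_torque"])
E
```

```text
time_s: 12.68
position: [0.6034, -0.0728, 0.1394]
tool_rot: [[-1.0, -0.0, -0.001], [-0.0, 1.0, 0.001], [0.001, 0.001, -1.0]]
ft_force: [1.1, -0.2, 0.5]
grip_width: 0.052
gripper_force: 73.7
time_s: 13.02
position: [0.6035, -0.0728, 0.139]
tool_rot: [[-1.0, -0.0, 0.0], [-0.0, 1.0, 0.0], [-0.0, 0.0, -1.0]]
ft_force: [0.6, 2.5, 6.0]
grip_width: 0.052
gripper_force: 74.2
[0.56906902 2.50954112 5.9850594 ] [ 0.3028474  -0.04893615 -0.00275497]
```

```bash
python3 -m jog '[{"linear":[0,0.01,0.02],"roll":0},{"linear":[0,0,0],"roll":0},{"linear":[0,0,0],"roll":0},{"linear":[0,0,0],"roll":0}]'; python3 -m jog '[{"linear":[0,0,0.025],"roll":0},{"linear":[0,0,0],"roll":0},{"linear":[0,0,0],"roll":0}]'; python3 -m jog '[{"linear":[0,0,0.025],"roll":0},{"linear":[0,0,0],"roll":0},{"linear":[0,0,0],"roll":0}]';  python3 -m jog '[{"linear":[0,0,0.025],"roll":0},{"linear":[0,0,0],"roll":0},{"linear":[0,0,0],"roll":0}]'
```

```text
time_s: 13.35
position: [0.6036, -0.0728, 0.1386]
tool_rot: [[-1.0, -0.0, 0.001], [-0.0, 1.0, -0.0], [-0.001, -0.0, -1.0]]
ft_force: [-0.5, 0.6, 8.5]
grip_width: 0.0521
gripper_force: 74.5
time_s: 13.6
position: [0.6036, -0.0728, 0.1377]
tool_rot: [[-1.0, -0.0, 0.001], [-0.0, 1.0, -0.0], [-0.001, -0.0, -1.0]]
ft_force: [0.1, 1.6, 7.9]
grip_width: 0.0523
gripper_force: 74.5
time_s: 13.85
position: [0.6036, -0.0728, 0.1367]
tool_rot: [[-1.0, -0.0, 0.001], [-0.0, 1.0, -0.0], [-0.001, -0.0, -1.0]]
ft_force: [-0.6, 0.5, 8.2]
grip_width: 0.052
gripper_force: 74.5
time_s: 14.1
position: [0.6036, -0.0728, 0.1357]
tool_rot: [[-1.0, -0.0, 0.001], [-0.0, 1.0, -0.0], [-0.001, -0.0, -1.0]]
ft_force: [-1.4, 0.9, 7.9]
grip_width: 0.0519
gripper_force: 74.5
```

```bash
python3 - <<'E'
from h import *
im=optics.get_image("wrist");np.save("pics/w5.npy",im)
a=cv2.cvtColor(np.load("pics/w4.npy"),cv2.COLOR_RGB2GRAY).astype(int);b=cv2.cvtColor(im,cv2.COLOR_RGB2GRAY).astype(int)
for r in (318,):
  for x in(a,b): print(x[r,250:272].tolist(),x[r,372:392].tolist())
for x in(a,b): print("col321",x[250:400:2,321].tolist())
s=env.observe();print(s["ft_force"],s["joint_efforts"])
E
```

```text
[52, 32, 16, 11, 10, 11, 10, 13, 40, 72, 89, 101, 114, 119, 121, 120, 120, 120, 119, 120, 120, 120] [120, 120, 120, 120, 120, 120, 119, 111, 99, 90, 78, 53, 26, 13, 10, 10, 11, 14, 27, 47]
[49, 29, 14, 10, 8, 7, 8, 17, 43, 70, 83, 94, 107, 112, 112, 112, 112, 112, 112, 112, 112, 113] [113, 112, 112, 112, 112, 112, 111, 104, 92, 83, 73, 50, 23, 10, 8, 8, 9, 12, 23, 43]
col321 [154, 150, 102, 97, 109, 85, 84, 84, 85, 86, 86, 87, 88, 96, 105, 117, 121, 120, 120, 120, 121, 119, 114, 88, 83, 83, 83, 83, 83, 83, 83, 83, 83, 89, 118, 122, 122, 122, 122, 122, 121, 112, 87, 87, 90, 93, 95, 96, 96, 97, 97, 97, 98, 98, 99, 99, 99, 99, 100, 100, 101, 101, 109, 125, 182, 193, 210, 201, 156, 148, 148, 146, 145, 145, 141]
col321 [14, 18, 60, 90, 101, 80, 78, 79, 79, 80, 81, 82, 83, 89, 98, 108, 113, 112, 112, 113, 112, 112, 107, 82, 78, 77, 77, 78, 77, 77, 77, 77, 78, 84, 110, 114, 114, 115, 114, 114, 114, 105, 82, 82, 84, 86, 88, 89, 90, 91, 91, 91, 91, 91, 92, 93, 93, 93, 93, 93, 93, 94, 102, 112, 112, 153, 199, 175, 65, 43, 45, 45, 45, 46, 50]
[-1.53460658  0.87709499  8.82704099] [-4.84459139e-01 -4.67579985e+01 -1.98435473e+01 -1.02614912e-01
 -2.45982232e-01 -6.21239335e-03]
```

No slip: the holder moves with the gripper and the collar is sliding. I'll read the force during motion to check the sensor against the 11–12 N sliding push.

```bash
for r in 1 ; do python3 -m jog '[{"linear":[0,0,0.015],"roll":0}]'; python3 -m jog '[{"linear":[0,0,0.015],"roll":0}]'; python3 -m jog '[{"linear":[0,0,0.015],"roll":0}]'; python3 -m jog '[{"linear":[0,0,0],"roll":0}]';python3 -m jog '[{"linear":[0,0,0],"roll":0},{"linear":[0,0,0],"roll":0}]'; done | egrep 'time|pos|ft'
```

```text
time_s: 14.23
position: [0.6036, -0.0729, 0.1353]
ft_force: [-0.8, 0.9, 9.7]
time_s: 14.32
position: [0.6036, -0.0728, 0.1347]
ft_force: [-0.6, 1.5, 8.7]
time_s: 14.4
position: [0.6036, -0.0729, 0.1341]
ft_force: [-1.0, 1.3, 9.1]
time_s: 14.48
position: [0.6036, -0.0728, 0.134]
ft_force: [-0.9, 1.1, 8.2]
time_s: 14.65
position: [0.6036, -0.0728, 0.134]
ft_force: [-0.1, 1.6, 8.2]
```

```bash
(python3 -m jog '[{"linear":[0,0,0.015],"roll":0},{"linear":[0,0,0],"roll":0}]'; python3 -m jog '[{"linear":[0,0,0.01],"roll":0},{"linear":[0,0,0],"roll":0}]';python3 -m jog '[{"linear":[0,0,0.01],"roll":0},{"linear":[0,0,0],"roll":0}]';python3 -m jog '[{"linear":[0,0,0.01],"roll":0},{"linear":[0,0,0],"roll":0}]';python3 -m jog '[{"linear":[0,0,0.01],"roll":0},{"linear":[0,0,0],"roll":0}]' )| egrep 'time|pos|ft'
```

```text
time_s: 14.82
position: [0.6036, -0.0728, 0.1334]
ft_force: [-1.4, 1.0, 8.7]
time_s: 14.98
position: [0.6036, -0.0728, 0.133]
ft_force: [-0.3, 1.2, 8.7]
time_s: 15.15
position: [0.6036, -0.0728, 0.1326]
ft_force: [-0.5, 0.9, 8.7]
time_s: 15.32
position: [0.6036, -0.0728, 0.1322]
ft_force: [-0.8, 1.0, 8.0]
time_s: 15.48
position: [0.6036, -0.0728, 0.1318]
ft_force: [-0.8, 1.2, 8.7]
```

```bash
(python3 -m jog '[{"linear":[0,0,0.01],"roll":0},{"linear":[0,0,0],"roll":0}]'; python3 -m jog '[{"linear":[0,0,0.01],"roll":0},{"linear":[0,0,0],"roll":0}]';python3 -m jog '[{"linear":[0,0,0.01],"roll":0},{"linear":[0,0,0],"roll":0}]' )| egrep 'time|pos|ft'
```

```text
time_s: 15.65
position: [0.6036, -0.0728, 0.1314]
ft_force: [-0.2, 0.2, 9.0]
time_s: 15.82
position: [0.6036, -0.0728, 0.131]
ft_force: [-0.8, 0.9, 8.5]
time_s: 15.98
position: [0.6036, -0.0728, 0.1306]
ft_force: [-0.8, 0.5, 9.1]
```

```bash
(python3 -m jog '[{"linear":[0,0,0.01],"roll":0},{"linear":[0,0,0],"roll":0}]'; python3 -m jog '[{"linear":[0,0,0.01],"roll":0},{"linear":[0,0,0],"roll":0}]';python3 -m jog '[{"linear":[0,0,0.01],"roll":0},{"linear":[0,0,0],"roll":0}]' )| egrep 'time|pos|ft'
```

```text
time_s: 16.15
position: [0.6036, -0.0728, 0.1302]
ft_force: [-1.2, 0.5, 7.8]
time_s: 16.32
position: [0.6036, -0.0729, 0.1298]
ft_force: [-1.0, 0.7, 8.4]
time_s: 16.48
position: [0.6036, -0.0729, 0.1294]
ft_force: [-1.1, 0.5, 8.6]
```

```bash
(python3 -m jog '[{"linear":[0,0,0.01],"roll":0},{"linear":[0,0,0],"roll":0}]'; python3 -m jog '[{"linear":[0,0,0.01],"roll":0},{"linear":[0,0,0],"roll":0}]';python3 -m jog '[{"linear":[0,0,0.005],"roll":0},{"linear":[0,0,0],"roll":0}]' )| egrep 'time|pos|ft'
```

```text
time_s: 16.65
position: [0.6036, -0.0728, 0.1291]
ft_force: [-0.9, 1.2, 9.0]
time_s: 16.82
position: [0.6037, -0.0728, 0.129]
ft_force: [-1.8, 1.9, 11.5]
time_s: 16.98
position: [0.6037, -0.0728, 0.129]
ft_force: [-2.9, 0.6, 13.1]
```

Stop reached (steep rise). Now a gentle final press, relieving the small side load.

```bash
(python3 -m jog '[{"linear":[0.01,0,0.005],"roll":0},{"linear":[0,0,0],"roll":0},{"linear":[0,0,0],"roll":0}]'; python3 -m jog '[{"linear":[0,0,0.005],"roll":0},{"linear":[0,0,0],"roll":0},{"linear":[0,0,0],"roll":0}]' )| egrep 'time|pos|ft'
```

```text
time_s: 17.23
position: [0.6037, -0.0728, 0.129]
ft_force: [-0.3, 1.4, 12.7]
time_s: 17.48
position: [0.6037, -0.0729, 0.129]
ft_force: [-1.6, 2.1, 13.7]
```

```bash
(python3 -m jog '[{"linear":[0.005,-0.01,0.007],"roll":0},{"linear":[0,0,0],"roll":0},{"linear":[0,0,0],"roll":0}]'; python3 -m jog '[{"linear":[0,0,0.006],"roll":0},{"linear":[0,0,0],"roll":0},{"linear":[0,0,0],"roll":0}]';python3 -m jog '[{"linear":[0,0,0],"roll":0}]' )| egrep 'time|pos|ft'
```

```text
time_s: 17.73
position: [0.6037, -0.0729, 0.1289]
ft_force: [-1.9, 2.8, 16.2]
time_s: 17.98
position: [0.6037, -0.0729, 0.1289]
ft_force: [-1.7, 3.4, 16.8]
time_s: 18.07
position: [0.6037, -0.0729, 0.1289]
ft_force: [-1.5, 4.1, 16.8]
```

```bash
(python3 -m jog '[{"linear":[0.01,0.02,0.003],"roll":0},{"linear":[0,0,0],"roll":0},{"linear":[0,0,0],"roll":0}]'; python3 -m jog '[{"linear":[0,0.01,0.003],"roll":0},{"linear":[0,0,0],"roll":0},{"linear":[0,0,0],"roll":0}]';python3 -m jog '[{"linear":[0,0,0],"roll":0}]' )| egrep 'time|pos|ft'
```

```text
time_s: 18.32
position: [0.6037, -0.0728, 0.1289]
ft_force: [-0.2, 0.5, 15.7]
time_s: 18.57
position: [0.6037, -0.0728, 0.1289]
ft_force: [-0.6, -1.7, 16.8]
time_s: 18.65
position: [0.6037, -0.0728, 0.1289]
ft_force: [-1.0, -1.3, 17.2]
```

Cross-checking the force sensor's scale with the joint torques before the last increment.

```bash
python3 - <<'E'
from h import *
F=[];E=[]
for i in range(4):
    s=env.observe();F.append(s["ft_force"]);E.append(s["joint_efforts"]);optics.get_image("side")
s=env.observe();F.append(s["ft_force"]);E.append(s["joint_efforts"])
print(np.mean(F,0).round(2),np.std(F,0).round(2),np.mean(E,0).round(3),s["q"].round(3),s["position"])
E
```

```text
[-0.75 -1.18 16.65] [0.48 0.3  0.39] [ 6.1500e-01 -4.1842e+01 -1.6672e+01  3.5200e-01 -5.8000e-02  6.0000e-03] [-1.79940e+01  3.07850e+01  7.16970e+01 -5.30000e-02  7.72110e+01
 -1.07979e+02] [ 0.6037107  -0.07281683  0.12893645]
```

Torque change gives 8.1 N against 8.2 N on the sensor, so the scale is right. Press on to a reading of about 18.5 (plus 1.2 N holder weight).

```bash
(python3 -m jog '[{"linear":[0,-0.004,0.006],"roll":0},{"linear":[0,0,0],"roll":0},{"linear":[0,0,0],"roll":0}]'; python3 -m jog '[{"linear":[0,0,0],"roll":0}]';python3 -m jog '[{"linear":[0,0,0],"roll":0}]' )| egrep 'time|pos|ft'
```

```text
time_s: 19.1
position: [0.6037, -0.0729, 0.1289]
ft_force: [-1.3, -0.3, 18.7]
time_s: 19.18
position: [0.6037, -0.0728, 0.1289]
ft_force: [-1.1, 0.4, 17.8]
time_s: 19.27
position: [0.6037, -0.0728, 0.1289]
ft_force: [-1.4, -0.8, 17.7]
```

```bash
(python3 -m jog '[{"linear":[0.004,0,0.003],"roll":0},{"linear":[0,0,0],"roll":0},{"linear":[0,0,0],"roll":0}]'; python3 -m jog '[{"linear":[0,0,0],"roll":0}]';python3 -m jog '[{"linear":[0,0,0],"roll":0},{"linear":[0,0,0],"roll":0}]' )| egrep 'time|pos|ft'
```

```text
time_s: 19.52
position: [0.6037, -0.0728, 0.1289]
ft_force: [-0.5, -0.2, 18.5]
time_s: 19.6
position: [0.6037, -0.0728, 0.1289]
ft_force: [-0.2, 0.3, 18.3]
time_s: 19.77
position: [0.6037, -0.0728, 0.1289]
ft_force: [-1.3, -0.0, 18.9]
```

Bedded at about 18.6 N, or roughly 20 N with the holder's weight. Relieve the push, open, rise, and check the holder.

```bash
(python3 -m jog '[{"linear":[0,0,-0.03],"roll":0},{"linear":[0,0,-0.03],"roll":0},{"linear":[0,0,0],"roll":0},{"linear":[0,0,0],"roll":0}]'; python3 -m jog '[{"linear":[0,0,0],"roll":0},{"linear":[0,0,0],"roll":0},{"linear":[0,0,0],"roll":0},{"linear":[0,0,0],"roll":0},{"linear":[0,0,0],"roll":0},{"linear":[0,0,0],"roll":0}]' 1; python3 -m jog '[{"linear":[0,0,-0.3],"roll":0},{"linear":[0,0,-0.6],"roll":0},{"linear":[0,0,-0.7],"roll":0},{"linear":[0,0,-0.7],"roll":0},{"linear":[0,0,-0.7],"roll":0},{"linear":[0,0,-0.4],"roll":0},{"linear":[0,0,-0.1],"roll":0},{"linear":[0,0,0],"roll":0},{"linear":[0,0,0],"roll":0}]')| egrep 'time|pos|ft|wid'
python3 - <<'E'
from h import *
c=optics.calibration("wrist")
for n in("wrist","side","scene"):
    im=optics.get_image(n);np.save(f"pics/{n}6.npy",im)
np.save("pics/wrist6T.npy",c["T"]);print(env.observe()["position"])
# holder white contours near the neck
for n,(x,y,w,h) in(("side",(260,150,70,70)),("scene",(335,150,70,75)),("wrist",(240,200,170,160))):
    r=np.load(f"pics/{n}6.npy")[y:y+h,x:x+w];s=cv2.cvtColor(r,cv2.COLOR_RGB2HSV)
    for t in (110,150,190):
        m=((s[...,2]>t)&(s[...,1]<45)).astype(np.uint8)
        for k in cv2.findContours(m,0,2)[0]:
            if cv2.contourArea(k)>80: b=cv2.boundingRect(k);print(n,t,(b[0]+x,b[1]+y,b[2],b[3]),cv2.contourArea(k))
E
```

```text
time_s: 20.1
position: [0.6034, -0.0728, 0.129]
ft_force: [4.5, -1.9, 5.9]
grip_width: 0.052
time_s: 20.6
position: [0.6022, -0.0721, 0.1281]
ft_force: [-0.0, 0.6, -0.4]
grip_width: 0.0854
time_s: 21.35
position: [0.602, -0.072, 0.2669]
ft_force: [-0.6, 0.6, -1.0]
grip_width: 0.0854
[ 0.60204264 -0.07205058  0.26673763]
side 110 (260, 167, 70, 53) 2189.0
side 150 (314, 209, 16, 8) 88.5
side 150 (277, 198, 16, 13) 116.0
side 150 (260, 168, 24, 14) 247.5
side 190 (260, 168, 24, 13) 111.0
scene 110 (335, 150, 70, 75) 1787.0
scene 150 (335, 172, 70, 53) 1288.5
scene 190 (335, 188, 19, 37) 468.5
scene 190 (359, 183, 36, 31) 192.0
wrist 110 (248, 296, 44, 39) 1235.0
wrist 110 (240, 200, 170, 160) 17158.5
wrist 150 (368, 276, 31, 9) 86.0
wrist 150 (297, 268, 72, 92) 1216.0
wrist 150 (240, 259, 17, 20) 161.0
wrist 150 (289, 230, 63, 37) 597.0
wrist 150 (305, 226, 32, 18) 310.5
wrist 150 (356, 217, 25, 9) 129.0
wrist 150 (240, 211, 33, 60) 853.0
wrist 190 (289, 231, 62, 35) 442.5
wrist 190 (305, 227, 31, 16) 246.0
```

Viewing budget is used up, so I'll check numerically: find the rim circles in the wrist image and compare them with the predicted nested pose.

```bash
cat >> h.py <<'E'
def proj(c,x):
    f=240/np.tan(np.radians(c["fov_y"]/2));T=np.array(c["T"]);q=T[:3,:3].T@(np.array(x)-T[:3,3]);return np.array([c["cx"]+f*q[0]/q[2],c["cy"]+f*q[1]/q[2]])
def circ(c,p,r): # projected ring points
    return np.array([proj(c,np.array(p)+[r*np.cos(a),r*np.sin(a),0]) for a in np.linspace(0,2*np.pi,24,endpoint=False)])
E
python3 - <<'E'
from h import *
c=optics.calibration("wrist");c["T"]=np.load("pics/wrist6T.npy");im=np.load("pics/wrist6.npy")
g=cv2.cvtColor(im,cv2.COLOR_RGB2GRAY)
for z in(.181,.19):
  for r in(.027,.01975):
    e=cv2.fitEllipse(circ(c,(.6035,-.0728,z),r).astype(np.float32));print("pred",z,r,np.round(e[0],1),np.round(e[1],1))
x,y,w,h=240,190,170,150
k=cv2.resize(g[y:y+h,x:x+w],None,fx=4,fy=4,interpolation=cv2.INTER_CUBIC)
for lo,hi in((80,115),(116,160)):
    H=cv2.HoughCircles(k,cv2.HOUGH_GRADIENT,1,8,param1=120,param2=25,minRadius=lo,maxRadius=hi)
    if H is not None:
        for u,v,r in H[0][:5]:print("hough",round(u/4+x,1),round(v/4+y,1),round(r/4,1))
print(g[215:300:1,320].tolist())
print(g[250,270:375].tolist())
E
```

```text
pred 0.181 0.027 [319.6 236.8] [63.6 66.8]
pred 0.181 0.01975 [319.6 237.3] [46.5 48.9]
pred 0.19 0.027 [319.5 240.3] [65.4 69. ]
pred 0.19 0.01975 [319.5 240.8] [47.9 50.5]
hough 318.9 238.6 28.6
hough 322.4 237.6 21.8
hough 316.6 237.4 27.8
hough 321.6 234.9 26.1
hough 320.4 234.9 32.4
hough 320.1 230.4 36.0
hough 322.1 230.4 36.2
hough 318.1 230.4 37.0
hough 321.1 226.9 32.6
[72, 88, 105, 111, 111, 111, 113, 122, 133, 124, 96, 79, 77, 77, 78, 78, 78, 78, 78, 90, 132, 180, 201, 205, 206, 205, 205, 200, 178, 129, 95, 90, 96, 101, 103, 106, 107, 109, 109, 112, 112, 115, 116, 119, 132, 166, 197, 205, 205, 205, 200, 175, 120, 86, 78, 74, 72, 73, 85, 103, 109, 110, 110, 110, 109, 108, 104, 91, 71, 53, 40, 29, 27, 25, 26, 26, 30, 37, 42, 43, 42, 44, 48, 48, 49]
[148, 148, 143, 126, 114, 118, 125, 126, 127, 126, 125, 125, 123, 123, 122, 123, 124, 125, 126, 125, 122, 132, 167, 193, 203, 205, 205, 205, 204, 195, 167, 128, 114, 115, 114, 113, 112, 111, 110, 110, 109, 108, 108, 107, 107, 106, 106, 106, 105, 106, 106, 105, 106, 106, 106, 107, 106, 107, 108, 108, 109, 110, 110, 111, 111, 112, 110, 103, 108, 132, 166, 193, 203, 205, 205, 206, 205, 197, 170, 137, 124, 127, 127, 128, 128, 130, 129, 129, 127, 115, 113, 133, 144, 145, 145, 143, 143, 142, 143, 142, 142, 141, 142, 141, 140]
```

```bash
python3 - <<'E'
from h import *
for n in("side","scene"):
  c=optics.calibration(n);im=np.load(f"pics/{n}6.npy");d=np.array(c["T"])[:2,3]-[.6035,-.0728];d/=np.linalg.norm(d)
  for off in (0,-.0035):
    P=lambda r,z:proj(c,[.6035+d[0]*r,-.0728+d[1]*r,z+off]).round(1).tolist()
    print(n,off,"farrim",P(-.027,.181),"nearrim",P(.027,.181),"cupbot",P(.027,.156),"flangetop",P(.0295,.149),"flangebot=glass",P(.0295,.143))
  u=int(round(P(.027,.17)[0]));v0=int(P(-.027,.181)[1])-6
  for uu in(u-6,u,u+6): print(uu,v0,[tuple(int(q) for q in a) if 0 else int(a.sum()) for a in im[v0:v0+50,uu]])
b=np.load("pics/side0.npy");print("side0",[int(a.sum()) for a in b[195:240,289]])
E
```

```text
side 0 farrim [287.8, 197.6] nearrim [288.0, 207.8] cupbot [288.3, 217.8] flangetop [288.4, 221.1] flangebot=glass [288.4, 223.5]
side -0.0035 farrim [287.8, 199.0] nearrim [288.1, 209.2] cupbot [288.3, 219.2] flangetop [288.4, 222.5] flangebot=glass [288.5, 224.9]
282 193 [278, 281, 267, 270, 278, 357, 528, 586, 439, 440, 419, 420, 514, 647, 611, 449, 434, 428, 424, 428, 417, 413, 461, 490, 374, 294, 205, 152, 153, 167, 235, 269, 260, 303, 358, 348, 349, 335, 330, 332, 300, 274, 261, 302, 359, 421, 390, 420, 414, 410]
288 193 [175, 183, 186, 174, 177, 410, 629, 555, 546, 535, 527, 526, 514, 460, 395, 481, 428, 419, 414, 414, 411, 411, 406, 382, 401, 372, 300, 211, 139, 145, 192, 275, 269, 261, 296, 385, 355, 358, 357, 383, 412, 375, 317, 323, 305, 360, 404, 410, 431, 432]
294 193 [169, 172, 166, 172, 167, 212, 326, 378, 400, 400, 389, 382, 369, 363, 381, 397, 396, 392, 390, 392, 390, 382, 379, 397, 357, 296, 238, 140, 140, 173, 231, 255, 264, 315, 385, 391, 394, 386, 384, 387, 342, 204, 196, 198, 285, 409, 408, 412, 417, 408]
scene 0 farrim [368.4, 195.6] nearrim [367.2, 214.1] cupb
[... 509 characters left out ...]
 743, 686, 568, 581, 568, 558, 552, 540, 529, 494, 452, 540, 751, 748, 698, 444, 447, 483, 444, 443, 441, 440, 439, 439, 457, 453, 400, 194, 64, 76, 71, 125, 289, 347, 398, 423, 404, 412, 407, 410, 402, 356, 191]
373 190 [258, 338, 333, 260, 412, 579, 604, 709, 745, 719, 559, 536, 521, 509, 491, 481, 462, 447, 419, 390, 419, 582, 447, 467, 448, 434, 436, 429, 431, 420, 430, 454, 378, 136, 72, 68, 80, 186, 396, 385, 355, 393, 394, 390, 389, 393, 353, 245, 334, 263]
side0 [178, 168, 175, 167, 174, 164, 174, 177, 165, 173, 161, 151, 153, 127, 147, 138, 129, 139, 131, 138, 149, 152, 156, 143, 137, 134, 140, 181, 308, 404, 355, 361, 352, 365, 359, 358, 368, 397, 388, 336, 313, 265, 237, 337, 419]
```

Flange rows in side (220.5–223.5) and scene match the home prediction, and the holder is upright and nested. Next I'll work out the tip height from the earlier gripped image, then go over the crucible.

```bash
python3 - <<'E'
from h import *
c=optics.calibration("side");im=np.load("pics/side3.npy").astype(int).sum(2)
p=np.array([.4737,.3039,.2303])
for yy in(.028,.040):
  zs=np.arange(.005,.05,.002);print(yy,[(round(1000*z),int(im[tuple(proj(c,p+[-.002,yy,z]).round().astype(int)[::-1])])) for z in zs])
E
python3 -m jog '[{"linear":[0.3,-0.5,0],"roll":0.8},{"linear":[0.3,-0.7,0],"roll":0.8},{"linear":[0.2,-0.7,0],"roll":0.8},{"linear":[0.2,-0.7,0],"roll":0.8},{"linear":[0.2,-0.7,0],"roll":0.8},{"linear":[0.2,-0.7,0.2],"roll":0},{"linear":[0.2,-0.7,0.4],"roll":0},{"linear":[0.2,-0.4,0.4],"roll":0},{"linear":[0.1,-0.2,0.4],"roll":0},{"linear":[0,0,0],"roll":0},{"linear":[0,0,0],"roll":0}]'
python3 - <<'E'
from h import *
c=optics.calibration("wrist");im=optics.get_image("wrist");np.save("pics/w7.npy",im);np.save("pics/w7T.npy",c["T"])
for n,p,r in(("cr rim",(.503,-.306,.032),.0215),("lid",(.5631,-.3076,.008),.022),("reel",(.5368,-.367,.015),.026)):
    e=cv2.fitEllipse(circ(c,p,r).astype(np.float32));print(n,np.round(e[0],1),np.round(e[1],1))
g=cv2.cvtColor(im,cv2.COLOR_RGB2GRAY);k=cv2.resize(g,None,fx=2,fy=2,interpolation=cv2.INTER_CUBIC)
H=cv2.HoughCircles(k,cv2.HOUGH_GRADIENT,1,10,param1=100,param2=35,minRadius=35,maxRadius=80)
print((H[0]/2).round(1).tolist()[:14] if H is not None else None)
E
```

```text
0.028 [(5, 393), (7, 400), (9, 392), (11, 393), (13, 394), (15, 387), (17, 387), (19, 386), (21, 391), (23, 382), (25, 366), (27, 391), (29, 373), (31, 300), (33, 209), (35, 157), (37, 168), (39, 171), (41, 173), (43, 173), (45, 161), (47, 166), (49, 174)]
0.04 [(5, 501), (7, 500), (9, 494), (11, 488), (13, 393), (15, 400), (17, 392), (19, 393), (21, 387), (23, 389), (25, 387), (27, 386), (29, 391), (31, 382), (33, 389), (35, 391), (37, 373), (39, 300), (41, 209), (43, 162), (45, 168), (47, 171), (49, 173)]
time_s: 22.42
position: [0.4817, -0.2618, 0.2117]
tool_rot: [[-0.939, 0.343, -0.001], [0.343, 0.939, 0.002], [0.002, 0.001, -1.0]]
ft_force: [0.3, 0.3, 0.2]
grip_width: 0.0852
gripper_force: 0.0
cr rim [289.6 240.3] [36.7 39. ]
lid [308.3 278.1] [32.6 35.8]
reel [254.3 277.2] [39.  43.6]
[[255.8000030517578, 278.79998779296875, 20.600000381469727]]
```

```bash
python3 - <<'E'
from h import *
im=np.load("pics/w7.npy");g=cv2.cvtColor(im,cv2.COLOR_RGB2GRAY)
print(g[240,260:320].tolist());print(g[210:270,290].tolist())
k=cv2.resize(g[205:280,250:330],None,fx=5,fy=5,interpolation=cv2.INTER_CUBIC)
for p2 in(30,22,16):
  H=cv2.HoughCircles(k,cv2.HOUGH_GRADIENT,1,6,param1=60,param2=p2,minRadius=80,maxRadius=108)
  if H is not None: print(p2,[(round(u/5+250,1),round(v/5+205,1),round(r/5,1)) for u,v,r in H[0][:6]])
E
```

```text
[143, 140, 138, 137, 138, 138, 139, 141, 142, 140, 140, 146, 158, 143, 110, 95, 93, 98, 114, 121, 122, 122, 122, 123, 123, 124, 132, 152, 174, 192, 201, 207, 208, 208, 208, 207, 203, 195, 182, 160, 135, 120, 116, 116, 115, 114, 108, 95, 107, 146, 153, 141, 135, 133, 133, 134, 135, 136, 138, 140]
[151, 135, 105, 84, 80, 81, 80, 80, 82, 81, 81, 90, 131, 160, 146, 159, 193, 207, 209, 210, 210, 211, 210, 211, 211, 211, 211, 211, 211, 211, 201, 177, 143, 125, 122, 122, 122, 121, 122, 120, 116, 106, 96, 93, 92, 91, 99, 127, 152, 149, 147, 148, 147, 147, 146, 144, 142, 140, 138, 135]
30 [(np.float32(291.9), np.float32(240.1), np.float32(17.8)), (np.float32(290.5), np.float32(240.9), np.float32(16.5)), (np.float32(292.7), np.float32(241.5), np.float32(16.4)), (np.float32(291.3), np.float32(242.5), np.float32(18.2))]
22 [(np.float32(291.9), np.float32(240.1), np.float32(17.8)), (np.float32(292.9), np.float32(241.3), np.float32(16.1)), (np.float32(290.5), np.float32(240.9), np.float32(16.5)), (np.float32(291.3), np.float32(242.5), np.float32(18.2)), (np.float32(293.1), np.float32(239.9), np.float32(16.8)), (np.float32(290.3), np.float32(243.3), np.float32(21.0))]
16 [(np.float32(291.9), np.float32(240.1), np.float32(17.8)), (np.float32(292.9), np.float32(241.3), np.float32(16.1)), (np.float32(290.5), np.float32(240.9), np.float32(16.5)), (np.float32(291.3), np.float32(242.5), np.float32(18.2)), (np.float32(290.5), np.float32(239.3), np.float32(17.2)), (np.float32(293.1), np.float32(239.9), np.float32(16.8))]
```

```bash
python3 - <<'E'
from h import *
w=optics.calibration("wrist");w["T"]=np.load("pics/w7T.npy");s=optics.calibration("scene");d=optics.calibration("side")
W=ray(w,(291,240.2));S=ray(s,(419.8,346.5));D=ray(d,(334.7,216.4))
print("plane",plane(w,(291,240.2),.032).round(4));print([np.round(a,4) for a in tri([W,S,D])])
st=env.observe();R=np.array(st["tool_rot"]);p=np.array(st["position"])
for t in(plane(w,(291,240.2),.032),tri([W,S,D])[0]):
    t=np.array([t[0],t[1],-.004]);print(st["position"],"units",(R.T@(t-p)/.04).round(3))
E
```

```text
plane [ 0.5031 -0.3044  0.032 ]
[array([ 0.5023, -0.3052,  0.0335]), array([1.0822, 0.9526, 0.7052])]
[ 0.48238519 -0.26164361  0.21262978] units [-0.851 -0.83   5.416]
[ 0.48238519 -0.26164361  0.21262978] units [-0.84  -0.853  5.416]
```

```bash
python3 -m jog '[{"linear":[-0.4,-0.4,0],"roll":0},{"linear":[-0.445,-0.44,0.3],"roll":0},{"linear":[0,0,0.6],"roll":0},{"linear":[0,0,0.8],"roll":0},{"linear":[0,0,0.8],"roll":0},{"linear":[0,0,0.8],"roll":0},{"linear":[0,0,0.7],"roll":0},{"linear":[0,0,0.5],"roll":0},{"linear":[0,0,0.3],"roll":0},{"linear":[0,0,0],"roll":0},{"linear":[0,0,0],"roll":0}]'; python3 - <<'E'
from h import *
w=optics.calibration("wrist");im=optics.get_image("wrist");np.save("pics/w8.npy",im);np.save("pics/w8T.npy",w["T"])
g=cv2.cvtColor(im,cv2.COLOR_RGB2GRAY);k=cv2.resize(g[150:400,200:440],None,fx=2,fy=2,interpolation=cv2.INTER_CUBIC)
e=cv2.fitEllipse(circ(w,(.5027,-.3048,.032),.0215).astype(np.float32));print("pred",np.round(e[0],1),np.round(e[1],1),env.observe()["position"])
H=cv2.HoughCircles(k,cv2.HOUGH_GRADIENT,1,6,param1=80,param2=30,minRadius=50,maxRadius=85)
if H is not None: print([[round(float(u/2+200),1),round(float(v/2+150),1),round(float(r/2),1)] for u,v,r in H[0][:6]])
v=int(e[0][1]);print(g[v,270:372].tolist());print(g[v-50:v+60,320].tolist())
E
```

```text
time_s: 23.38
position: [0.5033, -0.3048, 0.0209]
tool_rot: [[-0.94, 0.341, 0.001], [0.341, 0.94, -0.0], [-0.001, -0.0, -1.0]]
ft_force: [-0.9, -0.7, 0.3]
grip_width: 0.0853
gripper_force: 0.0
pred [320.3 289.4] [73.1 81.2] [ 0.50342178 -0.30512994  0.02158386]
[[321.8, 296.2, 41.6], [321.8, 290.2, 36.7], [319.2, 293.8, 38.3], [322.8, 293.2, 38.8], [317.2, 291.2, 32.8], [249.2, 352.2, 38.3]]
[127, 127, 126, 127, 126, 127, 126, 126, 126, 126, 124, 113, 106, 101, 85, 72, 68, 68, 68, 70, 70, 70, 73, 76, 80, 82, 83, 84, 84, 84, 84, 84, 85, 86, 86, 88, 88, 89, 90, 90, 90, 90, 91, 91, 91, 91, 91, 92, 92, 92, 91, 91, 92, 92, 92, 91, 92, 91, 91, 91, 91, 91, 90, 90, 89, 89, 88, 88, 88, 86, 86, 85, 85, 85, 84, 83, 83, 82, 82, 78, 73, 71, 71, 70, 69, 68, 68, 68, 75, 94, 98, 84, 74, 73, 73, 73, 73, 74, 87, 115, 129, 134]
[79, 79, 79, 78, 78, 78, 78, 78, 79, 78, 76, 71, 67, 65, 68, 82, 101, 108, 106, 103, 103, 103, 104, 104, 104, 104, 104, 105, 104, 104, 104, 104, 104, 105, 104, 104, 104, 104, 105, 105, 105, 104, 104, 104, 103, 105, 105, 102, 96, 92, 91, 92, 94, 94, 97, 100, 102, 104, 111, 117, 118, 118, 118, 118, 118, 118, 117, 113, 105, 92, 89, 89, 89, 89, 88, 87, 86, 86, 86, 86, 86, 85, 84, 85, 90, 114, 152, 165, 147, 138, 137, 136, 137, 137, 137, 136, 134, 131, 127, 122, 122, 124, 127, 129, 127, 130, 137, 141, 140, 142]
```

Centred within a millimetre. Descend and grip.

```bash
python3 -m jog '[{"linear":[0,0,0.3],"roll":0},{"linear":[0,0,0.2],"roll":0},{"linear":[0,0,0.18],"roll":0},{"linear":[0,0,0],"roll":0},{"linear":[0,0,0],"roll":0}]' && python3 -m jog '[{"linear":[0,0,0],"roll":0},{"linear":[0,0,0],"roll":0},{"linear":[0,0,0],"roll":0},{"linear":[0,0,0],"roll":0},{"linear":[0,0,0],"roll":0},{"linear":[0,0,0],"roll":0},{"linear":[0,0,0],"roll":0},{"linear":[0,0,0],"roll":0}]' -1 35
```

```text
time_s: 23.85
position: [0.5023, -0.3051, -0.0067]
tool_rot: [[-0.94, 0.342, -0.0], [0.342, 0.94, 0.0], [0.0, 0.0, -1.0]]
ft_force: [-0.6, -0.8, 0.5]
grip_width: 0.0853
gripper_force: 0.0
time_s: 24.52
position: [0.5025, -0.3053, -0.0063]
tool_rot: [[-0.94, 0.342, 0.001], [0.342, 0.94, -0.001], [-0.001, -0.0, -1.0]]
ft_force: [-1.0, 1.0, 4.8]
grip_width: 0.0396
gripper_force: 34.9
```

```bash
python3 -m jog '[{"linear":[0,0,-0.1],"roll":0},{"linear":[0,0,-0.3],"roll":0},{"linear":[0,0,-0.5],"roll":0},{"linear":[0,0,-0.7],"roll":0},{"linear":[0,0,-0.8],"roll":0},{"linear":[0,0,-0.8],"roll":0},{"linear":[0,0,-0.8],"roll":0},{"linear":[0,0,-0.7],"roll":0},{"linear":[0,0,-0.4],"roll":0},{"linear":[0,0,-0.3],"roll":0},{"linear":[0,0,0],"roll":0},{"linear":[0,0,0],"roll":0}]'; python3 - <<'E'
from h import *
w=optics.calibration("wrist");im=optics.get_image("wrist");np.save("pics/w9.npy",im);np.save("pics/w9T.npy",w["T"])
sd=optics.get_image("side");np.save("pics/side9.npy",sd)
p=np.array(env.observe()["position"])
e=cv2.fitEllipse(circ(w,p+[0,0,.0063+.032],.0215).astype(np.float32));print("pred",np.round(e[0],1),np.round(e[1],1),p)
g=cv2.cvtColor(im,cv2.COLOR_RGB2GRAY)
u,v=np.array(e[0]).astype(int)
for r in(v-15,v,v+15):print(r,u-60,g[r,u-60:u+60].tolist())
print(v-60,g[v-60:v+60,u].tolist())
c=optics.calibration("side");q=proj(c,p+[0,0,.0063+.010]).round().astype(int);print("side crucible mid px",q)
gs=cv2.cvtColor(sd,cv2.COLOR_RGB2GRAY)
for r in range(q[1]-14,q[1]+14,2):print(r,gs[r,q[0]-20:q[0]+20:2].tolist())
E
```

```text
time_s: 25.52
position: [0.5021, -0.305, 0.209]
tool_rot: [[-0.94, 0.342, 0.0], [0.342, 0.94, -0.0], [-0.0, -0.0, -1.0]]
ft_force: [-0.2, -0.0, -0.8]
grip_width: 0.0394
gripper_force: 35.3
pred [321.  315.6] [82.6 94.4] [ 0.5018097  -0.30468777  0.20780045]
300 261 [67, 66, 66, 66, 66, 66, 66, 66, 66, 65, 58, 36, 17, 15, 12, 9, 13, 40, 80, 106, 116, 112, 95, 79, 75, 75, 78, 84, 88, 88, 88, 90, 90, 90, 91, 92, 93, 93, 94, 95, 95, 95, 97, 104, 110, 113, 115, 116, 117, 118, 118, 119, 120, 119, 119, 119, 120, 119, 119, 119, 119, 119, 119, 118, 119, 119, 119, 119, 118, 117, 117, 117, 116, 116, 115, 115, 116, 115, 113, 107, 100, 94, 91, 91, 90, 90, 89, 88, 87, 86, 85, 85, 84, 83, 81, 76, 82, 100, 114, 114, 99, 69, 35, 14, 10, 12, 12, 14, 28, 50, 63, 66, 66, 65, 65, 66, 66, 66, 66, 67]
315 261 [66, 66, 66, 66, 67, 63, 51, 29, 15, 11, 12, 12, 9, 11, 9, 17, 39, 66, 75, 79, 79, 80, 81, 81, 81, 82, 83, 84, 87, 93, 95, 96, 97, 97, 97, 97, 97, 97, 98, 98, 99, 100, 100, 101, 101, 102, 103, 103, 103, 103, 104, 104, 104, 104, 105, 104, 104, 106, 105, 105, 105, 104, 104, 105, 104, 104, 104, 104, 104,
[... 1880 characters left out ...]
 [51, 51, 55, 50, 54, 51, 53, 104, 108, 110, 109, 120, 115, 86, 50, 50, 54, 50, 55, 98]
152 [50, 51, 52, 53, 49, 52, 55, 84, 110, 113, 118, 111, 104, 56, 52, 49, 52, 54, 55, 103]
154 [50, 50, 50, 52, 53, 54, 55, 70, 106, 116, 115, 110, 84, 50, 49, 50, 52, 48, 59, 104]
156 [56, 52, 55, 53, 54, 55, 55, 53, 85, 104, 106, 98, 58, 51, 53, 49, 51, 57, 63, 103]
158 [53, 55, 55, 57, 54, 54, 53, 54, 51, 51, 51, 50, 54, 54, 54, 54, 52, 58, 69, 105]
160 [53, 55, 54, 53, 55, 54, 55, 55, 54, 55, 55, 56, 54, 56, 52, 56, 53, 54, 72, 102]
162 [54, 55, 56, 53, 54, 51, 52, 55, 51, 53, 56, 51, 52, 53, 57, 57, 53, 52, 80, 103]
164 [56, 54, 52, 53, 56, 54, 54, 54, 52, 52, 53, 51, 56, 56, 57, 54, 56, 50, 77, 103]
```

Crucible is held level; its axis sits about 1.5 mm along −tool x from the TCP, so I'll compensate. Go over the holder.

```bash
python3 -m jog '[{"linear":[-0.06,0.3,0],"roll":0},{"linear":[-0.05,0.6,0],"roll":0},{"linear":[-0.05,0.8,0],"roll":0},{"linear":[-0.05,0.9,0],"roll":0},{"linear":[-0.05,0.9,0],"roll":0},{"linear":[-0.05,0.9,0],"roll":0},{"linear":[-0.05,0.8,0],"roll":0},{"linear":[0,0.6,0],"roll":0},{"linear":[0,0.4,0],"roll":0},{"linear":[0,0.13,0],"roll":0},{"linear":[0,0,0],"roll":0},{"linear":[0,0,0],"roll":0}]'; python3 - <<'E'
from h import *
s=env.observe();R=np.array(s["tool_rot"]);p=np.array(s["position"]);print(p,(R.T@(np.array([.602,-.0721,.162])-p)/.04).round(3),s["ft_force"])
E
```

```text
time_s: 26.62
position: [0.6021, -0.0722, 0.2086]
tool_rot: [[-0.94, 0.342, -0.001], [0.342, 0.94, 0.0], [0.001, -0.0, -1.0]]
ft_force: [-0.2, -0.6, 0.1]
grip_width: 0.0396
gripper_force: 35.3
[ 0.60213372 -0.07220605  0.20860412] [0.003 0.002 1.165] [-0.1729515  -0.64919425  0.06062454]
```

```bash
(python3 -m jog '[{"linear":[0,0,0.3],"roll":0},{"linear":[0,0,0.3],"roll":0},{"linear":[0,0,0.2],"roll":0},{"linear":[0,0,0.15],"roll":0},{"linear":[0,0,0.1],"roll":0},{"linear":[0,0,0],"roll":0},{"linear":[0,0,0],"roll":0}]';python3 -m jog '[{"linear":[0,0,0.05],"roll":0},{"linear":[0,0,0.05],"roll":0},{"linear":[0,0,0],"roll":0}]';python3 -m jog '[{"linear":[0,0,0.05],"roll":0},{"linear":[0,0,0],"roll":0}]';python3 -m jog '[{"linear":[0,0,0.05],"roll":0},{"linear":[0,0,0],"roll":0}]')| egrep 'time|pos|ft|wid'
```

```text
time_s: 27.2
position: [0.6025, -0.0723, 0.1674]
ft_force: [0.3, -0.5, 0.4]
grip_width: 0.04
time_s: 27.45
position: [0.6023, -0.072, 0.1629]
ft_force: [-0.6, -0.9, -0.5]
grip_width: 0.0399
time_s: 27.62
position: [0.6023, -0.072, 0.1608]
ft_force: [0.3, 0.3, -0.7]
grip_width: 0.0394
time_s: 27.78
position: [0.6022, -0.072, 0.1587]
ft_force: [0.2, -0.3, -0.1]
grip_width: 0.0395
```

```bash
(python3 -m jog '[{"linear":[0,0,0.05],"roll":0},{"linear":[0,0,0],"roll":0}]';python3 -m jog '[{"linear":[0,0,0.025],"roll":0},{"linear":[0,0,0],"roll":0}]';python3 -m jog '[{"linear":[0,0,0.025],"roll":0},{"linear":[0,0,0],"roll":0}]';python3 -m jog '[{"linear":[0,0,0.02],"roll":0},{"linear":[0,0,0],"roll":0}]')| egrep 'time|pos|ft|wid'
```

```text
time_s: 27.95
position: [0.6022, -0.072, 0.1568]
ft_force: [0.4, -0.1, 0.5]
grip_width: 0.0397
time_s: 28.12
position: [0.6022, -0.0721, 0.156]
ft_force: [-0.2, -0.3, 0.3]
grip_width: 0.0397
time_s: 28.28
position: [0.6023, -0.0722, 0.1553]
ft_force: [-1.9, -1.5, 1.7]
grip_width: 0.0393
time_s: 28.45
position: [0.6024, -0.0722, 0.1551]
ft_force: [-2.5, -0.2, 5.1]
grip_width: 0.0395
```

Contact at 0.155. Relieve the side load in −x.

```bash
(python3 -m jog '[{"linear":[0.015,0.005,0],"roll":0},{"linear":[0,0,0],"roll":0},{"linear":[0,0,0],"roll":0}]';python3 -m jog '[{"linear":[0,0,0],"roll":0}]')| egrep 'time|pos|ft|wid'; python3 -c "
from rig import env
s=env.observe();print(s['wrist_torque'],s['ft_force'])"
```

```text
time_s: 28.7
position: [0.6022, -0.072, 0.155]
ft_force: [-1.5, -2.0, 5.4]
grip_width: 0.0393
time_s: 28.78
position: [0.6022, -0.0721, 0.155]
ft_force: [-1.4, -2.1, 6.0]
grip_width: 0.0396
[-0.37414972  0.23698369  0.00311864] [-1.44796412 -2.08454398  5.95926488]
```

```bash
(python3 -m jog '[{"linear":[0.004,-0.012,0.002],"roll":0},{"linear":[0,0,0],"roll":0},{"linear":[0,0,0],"roll":0}]';python3 -m jog '[{"linear":[0,0,0],"roll":0}]';python3 -m jog '[{"linear":[0,0,0],"roll":0}]')| egrep 'time|pos|ft|wid'
```

```text
time_s: 29.03
position: [0.6021, -0.0721, 0.155]
ft_force: [0.0, -1.5, 6.2]
grip_width: 0.0396
time_s: 29.12
position: [0.6021, -0.0722, 0.155]
ft_force: [-0.9, -0.7, 6.3]
grip_width: 0.0394
time_s: 29.2
position: [0.6021, -0.0722, 0.155]
ft_force: [-0.6, -0.3, 5.8]
grip_width: 0.0394
```

```bash
(python3 -m jog '[{"linear":[0,0,0.006],"roll":0},{"linear":[0,0,0],"roll":0},{"linear":[0,0,0],"roll":0}]';python3 -m jog '[{"linear":[0,0,0],"roll":0}]';python3 -m jog '[{"linear":[0,0,0],"roll":0}]';python3 -m jog '[{"linear":[0,0,0],"roll":0}]')| egrep 'time|pos|ft|wid'
```

```text
time_s: 29.45
position: [0.6021, -0.0722, 0.1549]
ft_force: [-1.2, -0.1, 7.1]
grip_width: 0.0394
time_s: 29.53
position: [0.6021, -0.0722, 0.155]
ft_force: [-0.2, 0.1, 7.0]
grip_width: 0.0395
time_s: 29.62
position: [0.6021, -0.0722, 0.155]
ft_force: [-1.0, 0.1, 8.8]
grip_width: 0.0394
time_s: 29.7
position: [0.6021, -0.0722, 0.155]
ft_force: [-1.5, -1.3, 7.0]
grip_width: 0.0397
```

Bedded at about 7.5 N. Relieve, release, rise, check.

```bash
(python3 -m jog '[{"linear":[0,0,-0.01],"roll":0},{"linear":[0,0,-0.012],"roll":0},{"linear":[0,0,0],"roll":0},{"linear":[0,0,0],"roll":0}]'; python3 -m jog '[{"linear":[0,0,0],"roll":0},{"linear":[0,0,0],"roll":0},{"linear":[0,0,0],"roll":0},{"linear":[0,0,0],"roll":0},{"linear":[0,0,0],"roll":0},{"linear":[0,0,0],"roll":0},{"linear":[0,0,0],"roll":0}]' 1; python3 -m jog '[{"linear":[0,0,-0.2],"roll":0},{"linear":[0,0,-0.5],"roll":0},{"linear":[0,0,-0.7],"roll":0},{"linear":[0,0,-0.7],"roll":0},{"linear":[0,0,-0.6],"roll":0},{"linear":[0,0,-0.3],"roll":0},{"linear":[0,0,0],"roll":0},{"linear":[0,0,0],"roll":0},{"linear":[0,0,0],"roll":0}]')| egrep 'time|pos|ft|wid'
python3 - <<'E'
from h import *
w=optics.calibration("wrist");im=optics.get_image("wrist");np.save("pics/w10.npy",im);g=cv2.cvtColor(im,cv2.COLOR_RGB2GRAY)
for nm,z,r in(("crucible rim",.193,.0215),("holder rim",.181,.027)):
    e=cv2.fitEllipse(circ(w,(.6034,-.0726,z),r).astype(np.float32));print(nm,np.round(e[0],1),np.round(e[1],1))
u,v=np.array(e[0]).astype(int)
print(u-50,g[v,u-50:u+50].tolist());print(v-50,g[v-50:v+50,u].tolist())
k=cv2.resize(g[v-60:v+60,u-60:u+60],None,fx=4,fy=4,interpolation=cv2.INTER_CUBIC)
for lo,hi in((90,120),(121,160)):
  H=cv2.HoughCircles(k,cv2.HOUGH_GRADIENT,1,6,param1=100,param2=25,minRadius=lo,maxRadius=hi)
  if H is not None: print([[round(float(a/4+u-60),1),round(float(b/4+v-60),1),round(float(r/4),1)] for a,b,r in H[0][:4]])
for n in("side","scene"):
  c=optics.calibration(n);m=optics.get_image(n).astype(int).sum(2);d=np.array(c["T"])[:2,3]-[.6034,-.0726];d/=np.linalg.norm(d)
  P=lambda r,z:proj(c,[.6034+d[0]*r,-.0726+d[1]*r,z]).round(1).tolist()
  print(n,"cr far/near",P(-.0215,.193),P(.0215,.193),"holder near",P(.027,.181))
  for z in (.188,):
    q=proj(c,[.6034,-.0726,z]).round().astype(int)
    for rr in range(q[1]-8,q[1]+14,2): print(rr,q[0]-20,m[rr,q[0]-20:q[0]+21].tolist())
E
```

```text
time_s: 30.03
position: [0.6018, -0.0721, 0.155]
ft_force: [1.0, -1.3, 3.9]
grip_width: 0.0393
time_s: 30.62
position: [0.6015, -0.072, 0.1548]
ft_force: [-0.3, -0.4, 1.1]
grip_width: 0.0853
time_s: 31.37
position: [0.6011, -0.0719, 0.2737]
ft_force: [-0.3, -1.1, 0.3]
grip_width: 0.085
crucible rim [320.9 240.2] [51.3 54.1]
holder rim [320.9 235.3] [62.1 65.2]
270 [140, 144, 145, 147, 147, 147, 147, 147, 147, 147, 148, 148, 148, 147, 147, 147, 143, 127, 108, 94, 96, 110, 120, 120, 111, 102, 90, 73, 67, 67, 70, 76, 82, 83, 91, 109, 120, 123, 123, 129, 151, 180, 199, 204, 205, 206, 207, 206, 207, 206, 206, 205, 205, 206, 206, 206, 205, 205, 204, 204, 204, 200, 182, 152, 121, 109, 108, 107, 107, 105, 106, 102, 85, 77, 87, 131, 174, 185, 198, 205, 206, 196, 158, 123, 125, 131, 131, 131, 131, 131, 132, 132, 131, 131, 131, 130, 131, 131, 130, 131]
185 [143, 142, 140, 139, 138, 137, 133, 117, 80, 36, 15, 15, 30, 61, 84, 86, 81, 81, 83, 88, 98, 108, 114, 115, 115, 115, 113, 105, 87, 81, 93, 92, 72, 72, 88, 99, 103, 103, 103, 104, 104, 106, 121, 159, 194, 204, 206, 205, 206, 206, 206, 206, 20
[... 4560 characters left out ...]
41, 745, 742, 694, 400, 183, 187, 186, 183, 183, 184, 175]
210 348 [643, 623, 605, 601, 606, 581, 476, 327, 359, 404, 436, 439, 438, 424, 390, 363, 365, 366, 369, 368, 373, 373, 369, 366, 364, 358, 398, 608, 744, 744, 726, 619, 402, 328, 313, 208, 214, 186, 185, 181, 179]
212 348 [666, 659, 661, 616, 596, 569, 455, 333, 357, 375, 388, 410, 439, 458, 451, 440, 438, 438, 438, 436, 437, 437, 437, 438, 435, 441, 573, 732, 684, 543, 437, 407, 374, 310, 299, 297, 308, 304, 218, 386, 598]
214 348 [614, 628, 609, 639, 643, 411, 235, 364, 354, 372, 387, 398, 409, 419, 424, 433, 449, 465, 473, 480, 478, 476, 481, 473, 462, 449, 447, 431, 425, 412, 405, 378, 391, 366, 293, 300, 300, 306, 299, 334, 440]
```

Every check matches the bedded prediction:
- **Rim centre:** about (321,240) in the wrist view, predicted (320.9,240.2).
- **Rim edges:** side rows about 194 and 202, predicted 193.9 and 201.8.

The gripper is well clear, so I'm handing in.

```bash
python3 -c "
from rig import env
print(env.close_job())"
```

```text
the job is handed in; nothing more can be done
None
```

I handed the job in at about 31 s: the holder is fully home in the collar, pressed at about 20 N (18.6 N on the sensor plus its own weight), and the crucible is in its seat, pressed at about 7.5 N; the final images show it centred and level to within a pixel or two, and no verdict came back.

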